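Vent the slide-warming box

ROBOT

A 6-joint arm with a two-finger parallel gripper is mounted at the origin on the work surface. World frame = base frame: x ahead of the robot, y to its left, z up, the work surface at z = 0. Lengths are in m, angles in rad, forces in N, time in s.
With the tool pointing down it reaches from about 0.35 to 0.775 m from the base axis. Payload 5.5 kg.
Tool frame: the origin (TCP) lies at the very end of the fingers, on their centre line; the grasp point (between the pads) lies 19 mm behind it; z points along the fingers, x is the direction in which the jaws open and shut, and the axes are right-handed (so a half turn about z gives the same grasp; the last joint's range is limited). The gripper opens to 85 mm and grips with 20 to 120 N. Pads are 22 mm wide; open, the fingers measure 114 mm over their backs; the gripper's body (76 mm by 85 mm) begins 54 mm behind the grasp point. The pads swing forward as they close: fully open they stand 13 mm farther back than shut.
Start: joints at [-1.316, 0.313, 0.046, 1.304, 0, 1.431], TCP at [0.221, -0.531, 0.231] pointing down, gripper open.
Joint ranges: [-2.76, 2.76], [-0.86, 1.69], [-1.03, 1.26], [-2.2, 2.34], [-1.47, 1.5], [-3.14, 3.14]. Speed limits (rad/s): [2.57, 2.57, 3.14, 3.14, 3.14, 3.14].

INTERFACE

Orientations are given as a unit quaternion [w, x, y, z].
In Python, from workcell import monitor, eyes, ticket gives the robot as it stands.
- The arm moves only by the tool send_rows, never from a script. Its argument "targets" is a list of rows, each a list of 5 numbers: the shift along the world's x, y, z in m, then the turn about the world's z in degrees, then the closure in counts, from 0 (fully open) to 255 (shut). A call has 1 to 12 rows; each row shifts and turns the commanded pose from where the row before left it; what a row does not reach is not made up. A row lasts 1/10 s, in which the tool goes at most 50 mm and 8.59 degrees, less where a joint would pass 70% of its speed; a pose out of reach is approached as far as the arm can. A call is refused whole if a number of a shift passes 0.05 or a number of a turn 8.59, either way. A call with a gripper value outside its range is refused whole. The fingers move at their own pace and stop on an object; "newtons" is the grip in N (left out, the last holds). Time passes only in rows, so rows that do not move let the fingers close. It gives the time, the measured TCP pose, the force and the opening at its end, in the units of the state.
- monitor.get_state(): the state, without advancing time (a new reading comes with each control period).
- eyes.read_camera(name): name is "scene" or "top"; returns a dict with "img" (384x512x3 uint8, red, green, blue), "z_map" (384x512 float32, m along the optical axis (not along the pixel's ray), 0 where there is no reading), "camera_matrix" (3x3 intrinsics, pixels), "pose" (4x4, takes a point from camera to world coordinates). Camera axes: x right, y down, z forward; pixel columns grow to the right and rows downward; lengths in m; the calibration is good to about 2 mm. A picture is of the moment at which its call begins.
- ticket.hand_in(): hands the job in, once; it reports no verdict.
Trained networks look in the newest picture that a camera, given by its name, has taken for a name from the list of things; names that differ only in an ending like _2 or _b are one class to them, and where a whole thing is asked for, a point or a joint stands for the part that bears it (a point fixed in the world has none). Each returns a list of dicts, best first, with "conf" (0 to 1); they miss things now and then, are a little off and sometimes report something else, mostly with a low value. They report only what shows in the picture. A call takes as long as a camera call.
- eyes.spot_in(name, camera): "xyz" ([x, y, z] in m, in world coordinates, good to about 4 mm: the middle of the surface that is visible of it).
- eyes.tip_of(name, camera): "xyz" ([x, y, z] in m, in world coordinates, good to about 4 mm: a listed point, or the origin of a listed thing).
The state is a dict: "clock": time; "joint_pos": joint angles; "qvel": joint speeds; "tau": joint torques, N m; "tcp_pos": TCP position; "orientation": TCP orientation; "wrist_force": force on the tool from outside, world axes, zero at the start; "ft_torque": the same for the moment, N m; "finger_gap": finger opening in m.
Only numpy, scipy, OpenCV 4.12 (cv2) and the standard library are available. Lean on these libraries where they do the work, as an engineer would, in place of code of your own. Each camera call takes 0.05 s, during which the arm holds its last target.

TASK

Turn the heat dial of the white slide-warming box down until its pointer line meets the brass tab on the scale, and only then raise the box's lid until the lid is in line with the index arm on the quadrant, so that the damp air can get out. The lid has no stay: finish while still holding it there, steady, with the gripper. Do not shift the tab or the index arm, and leave the other things on the bench where they are.

Things in the scene. Friction and masses are not known exactly. Their poses are not given: they have to be found in the camera images.
- dial (a joint): angle of the heat dial (rad); grows as the dial turns clockwise seen from above (more heat), range 0 to 4.0; stiff enough (about 0.05 N m) to stay where it is left
- dial_mark (a joint): the value of joint dial at which the dial's white pointer line meets the brass set tab on its scale (rad). Tab: a 12 x 6 x 7 mm brass block standing on the scale disc just outside the dial's skirt, a stiff slide of its own; leave it
- dial_grip (a point): centre of the heat dial's upright grip bar, on the dial's axis. The black dial lies flat on the deck of the white warming box (box 200 x 290 mm, 100 mm high), on the half without a lid: round skirt 64 mm across, on it a bar 52 mm long, 14 mm thick that ends 13 mm above this point and meets the skirt 26 mm below it; the scale disc lies 35 mm below it. z up, x along the bar (the pointer end is -x), y across it; turns with the dial
- dial_pointer (a point): point 34 mm from the dial's axis on its pointer side, at the rim of the skirt (a white line on top of bar and skirt shows that side); moves with the dial
- dial_mark_tip (a point): inner end of the brass set tab, 34 mm from the dial's axis; the dial is set when dial_pointer meets it
- lid (a joint): opening angle of the lid (rad): 0 shut and level, grows as its free edge rises, up to 1.45. The hinge is free (nearly no friction) and the lid falls shut from any angle if let go; it weighs 0.3 to 0.55 kg
- index (a joint): the value of joint lid at which the lid is in line with the brass index arm (rad from level). The arm is clamped stiffly on the upright aluminium quadrant at the end of the box that faces away from the robot; leave it
- lid_handle (a point): middle of the lid's handle: a round black bar 12 mm thick, 100 mm long, parallel to the hinge, carried by a leg at each end, its axis 35 mm above the lid's top; 140 mm from the hinge line along the lid and 39 mm off the lid's mid-plane. Frame as lid_hinge
- lid_hinge (a point): point on the hinge line beside the middle of the handle. Frame turns with the lid: x along the hinge (towards the quadrant end), y in the lid's plane pointing from the free edge to the hinge and on to the dial (level when shut), z out of the lid's top. The grey lid is 190 x 170 x 8 mm, its mid-plane holds the hinge line, which is 105 mm above the bench; opening raises the -y edge about the hinge's -x axis
- lid_pin (a point): end of the steel pin (8 mm thick) that sticks out of the lid's quadrant end, 158 mm from the hinge line; passes just outside the index arm's tip
- index_tip (a point): outer tip of the index arm (44 x 7 mm brass strip with a black thumb nut), 150 mm from the hinge line; its y axis lies along the arm towards the hinge
- mortar: white porcelain bowl, 86 mm wide, 50 mm high; origin under its centre; bystander
- reagent: amber jar, 52 mm wide, 85 mm high; origin under its centre; bystander
- petri: closed glass dish, 86 mm wide, 16 mm high; origin under its centre; bystander
- slidebox: blue slide box 50 x 85 x 32 mm; origin under its centre; bystander
- loupe: grey stand magnifier, 68 mm wide, 36 mm high; origin under its centre; bystander
- tweezers: steel tweezers 110 mm long along y, 6 mm high; origin on the bench near the middle; bystander

How it is judged:
By the outcome, as a careful person would: the job done as asked, in the order asked, and still so for the second after the job is handed in, while the arm keeps its last pose, push and grip.
It also fails if it takes over 64 s, if anything falls off the work surface, if the arm or the gripper's body presses on something with over 40 N, if the wrist force passes 120 N, or if a joint passes its speed limit or range.

## Working session

There is one attempt and no reset: what is moved stays moved. The work goes in short steps, Python scripts to look and compute and a tool call to move; the robot and the scene stay as the last step left them, time stands still between calls to the robot, and variables do not carry over. Pictures are saved under pics/ and viewed, and the job is handed in when it is done.

Besides the shell and the picture viewer there is one more tool, called after "Request:" as name(argument=value, ...), one argument or row to a line, values as JSON. send_rows: Moves the arm, as the interface text tells. Its arguments: {"type":"object","properties":{"targets":{"type":"array"},"newtons":{"type":"number"}},"required":["targets"]}

```bash
mkdir -p pics; ls; cat > h.py <<'E'
import numpy as np, cv2
from workcell import monitor, eyes, ticket
def grab(cam,fn=None):
    r=eyes.read_camera(cam)
    if fn: cv2.imwrite('pics/'+fn,cv2.cvtColor(r['img'],cv2.COLOR_RGB2BGR))
    return r
def px2w(r,u,v,z=None):
    K=r['camera_matrix'];T=r['pose']
    z=r['z_map'][int(v),int(u)] if z is None else z
    p=np.array([(u-K[0,2])/K[0,0]*z,(v-K[1,2])/K[1,1]*z,z,1])
    return (T@p)[:3]
def w2px(r,p):
    K=r['camera_matrix'];c=np.linalg.inv(r['pose'])@np.append(p,1)
    return (K@(c[:3]/c[2]))[:2]
E
python3 - <<'E'
from h import *
np.set_printoptions(precision=4,suppress=True)
for c in ['scene','top']:
    r=grab(c,c+'0.png'); print(c,r['pose'],r['camera_matrix'])
    for n in ['dial_grip','dial_pointer','dial_mark_tip','lid_handle','lid_hinge','lid_pin','index_tip','mortar','reagent','petri','slidebox','loupe','tweezers']:
        print(n,[(np.round(d['xyz'],4),round(d['conf'],2)) for d in eyes.tip_of(n,c)[:2]])
print(monitor.get_state())
E
```

```text
pics
scene [[ 0.4707  0.4588 -0.7536  1.2584]
 [ 0.8823 -0.2431  0.403  -0.3374]
 [ 0.0017 -0.8546 -0.5192  0.5987]
 [ 0.      0.      0.      1.    ]] [[402.4776   0.     254.1926]
 [  0.     402.4776 196.1432]
 [  0.       0.       1.    ]]
dial_grip [(array([0.6052, 0.1256, 0.1386]), 0.81)]
dial_pointer [(array([0.6398, 0.1231, 0.1056]), 0.73), (array([ 0.6857, -0.0556,  0.2269]), 0.6)]
dial_mark_tip []
lid_handle [(array([ 0.5581, -0.0775,  0.1416]), 0.84)]
lid_hinge [(array([0.6015, 0.0584, 0.1062]), 0.92)]
lid_pin [(array([ 0.6733, -0.13  ,  0.1085]), 0.71)]
index_tip [(array([ 0.6844, -0.0556,  0.2253]), 0.56)]
mortar [(array([ 0.4884, -0.1744,  0.0032]), 0.92)]
reagent [(array([ 0.7047,  0.2241, -0.0001]), 0.78)]
petri []
slidebox []
loupe [(array([ 0.5995, -0.2219,  0.004 ]), 0.79), (array([ 0.5576, -0.0752,  0.1413]), 0.34)]
tweezers [(array([ 0.7969,  0.0001, -0.0017]), 0.87)]
top [[-0.0209 -0.9922  0.1231  0.4607]
 [-0.9997  0.0223  0.0101  0.0294]
 [-0.0128 -0.1228 -0.9923  0.9488]
 [ 0.      0.      0.      1.    ]] [[347.3268   0.     256.5826]
 [  0.     347.3268 192.
[... 542 characters left out ...]
.0177, 0.001 ]), 0.9), (array([ 0.7083,  0.2259, -0.0023]), 0.62)]
slidebox [(array([ 0.466 ,  0.1564, -0.0006]), 0.77)]
loupe [(array([ 0.6036, -0.2129,  0.0009]), 0.6)]
tweezers [(array([ 0.795 , -0.0007,  0.0011]), 0.7)]
{'clock': 1.4, 'joint_pos': array([-1.3156,  0.3132,  0.0461,  1.3036,  0.    ,  1.4312]), 'qvel': array([-0.0009,  0.0011, -0.    ,  0.0004,  0.0005,  0.001 ]), 'tau': array([  0.0001, -48.0461,  29.8806,   0.0006,  -0.0001,  -0.    ]), 'tcp_pos': array([ 0.2212, -0.5308,  0.2313]), 'orientation': array([ 0.    ,  0.832 , -0.5547,  0.0001]), 'wrist_force': array([-0.3446,  0.042 , -0.6488]), 'ft_torque': array([0.0354, 0.0065, 0.0091]), 'finger_gap': 0.08490840318018902}
```

```bash
python3 - <<'E'
import cv2
a=cv2.imread('pics/scene0.png');b=cv2.imread('pics/top0.png')
cv2.imwrite('pics/top_crop.png',cv2.resize(b[80:230,130:330],None,fx=4,fy=4,interpolation=cv2.INTER_CUBIC))
cv2.imwrite('pics/scene_crop.png',cv2.resize(a[100:250,200:400],None,fx=4,fy=4,interpolation=cv2.INTER_CUBIC))
E
```

```text
(no output)
```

View pics/scene0.png

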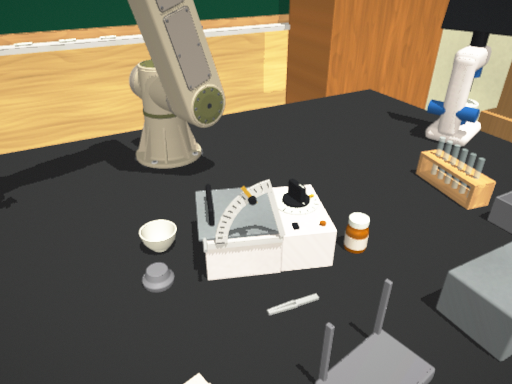

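View pics/top0.png

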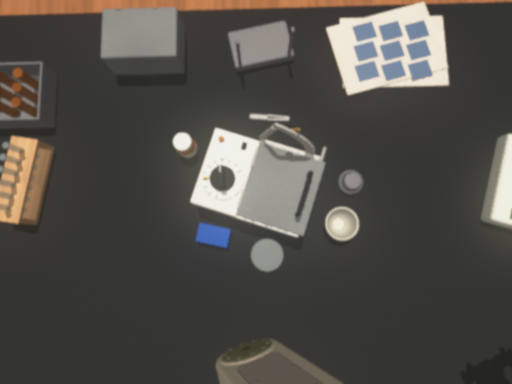

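View pics/top_crop.png

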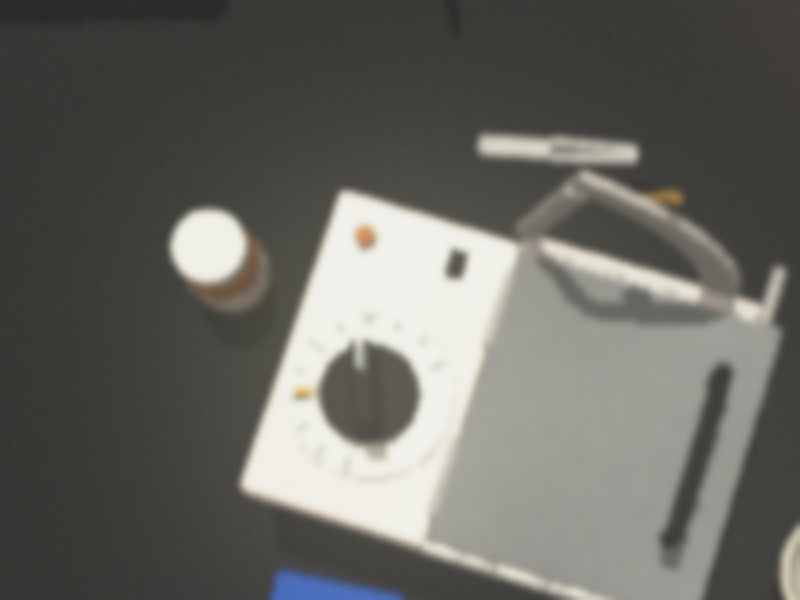

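View pics/scene_crop.png

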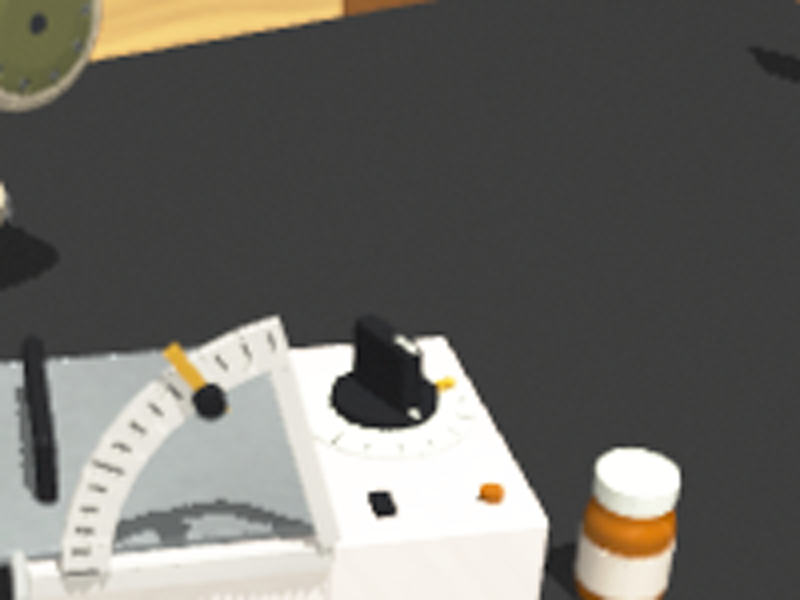

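The top view shows the dial centre at about (222,178), with its white pointer line pointing up, towards +x. The brass tab is at about (206,178), on the +y side. The lid is shut and its handle is at about (304,195). The scene view shows the brass index arm at about (247,193) on the quadrant. Next I'll measure both targets more precisely.

```bash
python3 - <<'E'
from h import *
np.set_printoptions(precision=4,suppress=True)
def plane(r,u,v,z):
    K=r['camera_matrix'];T=r['pose']
    d=T[:3,:3]@np.array([(u-K[0,2])/K[0,0],(v-K[1,2])/K[1,1],1]);o=T[:3,3]
    return o+d*(z-o[2])/d[2]
R={c:grab(c) for c in['top','scene']}
for c,r in R.items():
    im=r['img'].astype(float); hsv=cv2.cvtColor(r['img'],cv2.COLOR_RGB2HSV)
    c0=w2px(r,[0.606,0.121,0.11]); print(c,'c0',c0)
    # yellow weights near dial
    V,U=np.mgrid[0:384,0:512]
    near=np.hypot(U-c0[0],V-c0[1])<32
    w=np.clip(np.minimum(im[...,0],im[...,1])-im[...,2]-45,0,None)*near*((hsv[...,0]>14)&(hsv[...,0]<32))
    n,lab,st,ce=cv2.connectedComponentsWithStats((w>0).astype(np.uint8))
    for i in range(1,n):
        m=lab==i; ww=w*m
        u,v=(U*ww).sum()/ww.sum(),(V*ww).sum()/ww.sum()
        print(' yellow',st[i,4],u,v,'hsv',hsv[m].mean(0),plane(r,u,v,0.106),plane(r,u,v,0.110))
    if c=='top':
        g=im.mean(2); dark=(g<95)&near
        n,lab,st,ce=cv2.connectedComponentsWithStats(dark.astype(np.uint8))
        for i in range(1,n):
            if st[i,4]>80:
                m=(lab==i).astype(np.uint8); m=cv2.morphologyEx(m,cv2.MORPH_CLOSE,np.ones((5,5)))
                cn=max(cv2.findContours(m,0,1)[0],key=cv2.contourArea); e=cv2.fitEllipse(cn); print(' skirt',st[i],e,plane(r,*e[0],0.111))
    # deck & depth z samples
    for nm,p in dict(deck=[0.68,0.17,.1],deck2=[0.55,0.14,.1],grip=[0.606,0.121,.15],lid=[.57,-.02,.109],handle=[.5585,-.076,.15]).items():
        u,v=w2px(r,p); print(nm,px2w(r,u,v))
E
```

```text
top c0 [222.3458 176.9619]
 yellow 6 205.39473684210526 177.21052631578948 hsv [ 20.1667  89.3333 219.8333] [0.607  0.1633 0.106 ] [0.6063 0.1626 0.11  ]
 skirt [191 151  15  37 207] ((196.2255096435547, 167.7092742919922), (6.914536952972412, 39.06268310546875), 18.533891677856445) [0.6304 0.185  0.111 ]
 skirt [211 167  22  23 367] ((221.80731201171875, 178.42185974121094), (21.1685791015625, 21.357830047607422), 56.5570068359375) [0.6022 0.1222 0.111 ]
deck [0.7056 0.1864 0.001 ]
deck2 [0.5497 0.1396 0.1031]
grip [0.6054 0.1206 0.1532]
lid [ 0.5701 -0.0201  0.108 ]
handle [ 0.558  -0.0754  0.1545]
scene c0 [295.9663 199.1379]
 yellow 15 310.8464285714286 195.40357142857144 hsv [ 22.9333 143.3333 233.4   ] [0.603  0.1651 0.106 ] [0.6083 0.161  0.11  ]
deck [ 0.5594  0.2758 -0.004 ]
deck2 [0.5859 0.1158 0.1253]
grip [0.6071 0.1203 0.1507]
lid [ 0.677  -0.0693  0.1851]
handle [ 0.5525 -0.0738  0.1461]
```

```bash
python3 - <<'E'
from h import *
r=grab('scene')
im=cv2.cvtColor(r['img'],cv2.COLOR_RGB2BGR)
cv2.imwrite('pics/idx.png',cv2.resize(im[175:250,200:300],None,fx=8,fy=8,interpolation=cv2.INTER_NEAREST))
cv2.imwrite('pics/dial.png',cv2.resize(im[170:230,270:340],None,fx=10,fy=10,interpolation=cv2.INTER_NEAREST))
r=grab('top')
im=cv2.cvtColor(r['img'],cv2.COLOR_RGB2BGR)
cv2.imwrite('pics/dialt.png',cv2.resize(im[150:205,190:255],None,fx=10,fy=10,interpolation=cv2.INTER_NEAREST))
E
```

```text
(no output)
```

View pics/idx.png

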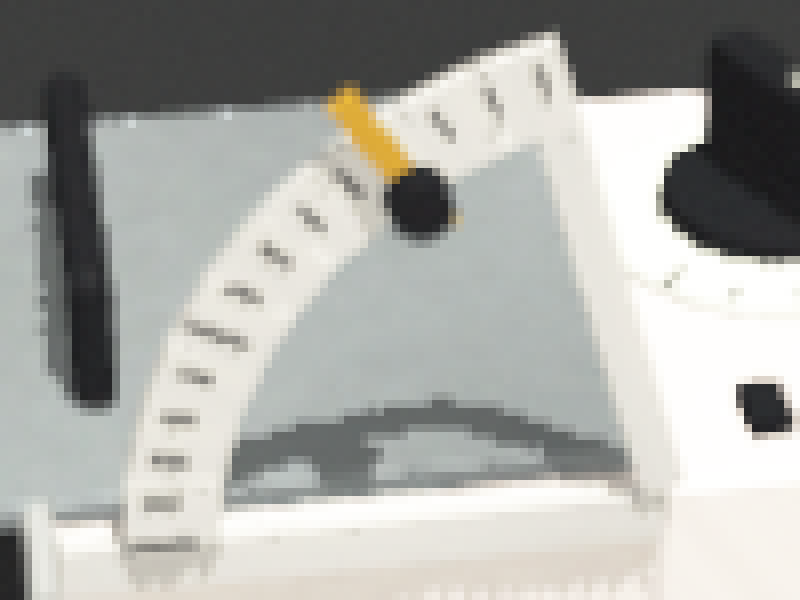

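View pics/dial.png

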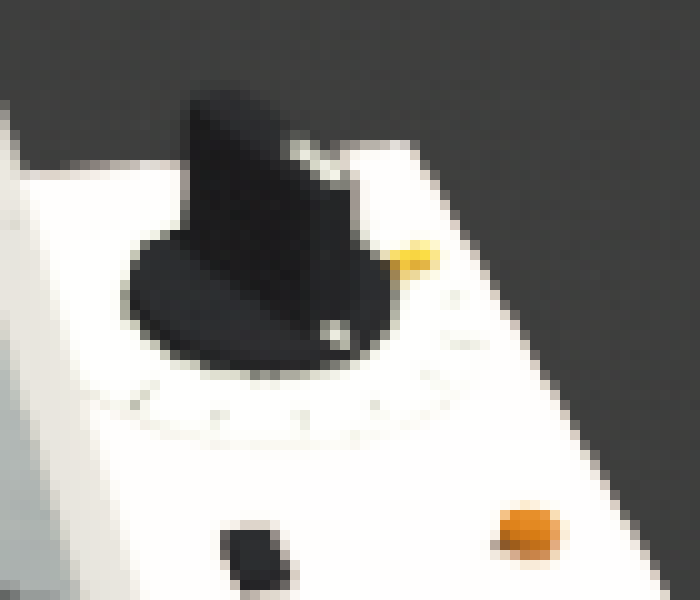

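View pics/dialt.png

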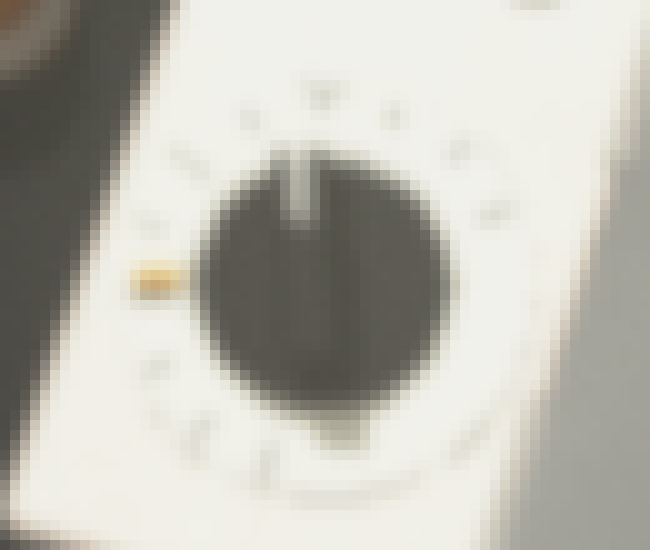

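```bash
python3 - <<'E'
from h import *
np.set_printoptions(precision=4,suppress=True)
def cloud(r):
    K=r['camera_matrix'];T=r['pose'];z=r['z_map'];V,U=np.mgrid[0:384,0:512]
    P=np.stack([(U-K[0,2])/K[0,0]*z,(V-K[1,2])/K[1,1]*z,z,np.ones_like(z)],-1)@T.T
    return P[...,:3]
def plane(r,u,v,z):
    K=r['camera_matrix'];T=r['pose']
    d=T[:3,:3]@np.array([(u-K[0,2])/K[0,0],(v-K[1,2])/K[1,1],1]);o=T[:3,3]
    return o+d*(z-o[2])/d[2]
for c in['top','scene']:
    r=grab(c);P=cloud(r);im=r['img'].astype(int);hsv=cv2.cvtColor(r['img'],cv2.COLOR_RGB2HSV)
    m=(P[...,2]>.14)&(P[...,2]<.16)&(np.hypot(P[...,0]-.606,P[...,1]-.121)<.035)
    q=P[m];ce=q[:,:2].mean(0);u,s,vt=np.linalg.svd(q[:,:2]-ce);print(c,'bar',m.sum(),ce,np.median(q[:,2]),'mid',(q.max(0)+q.min(0))/2,'bearing',np.degrees(np.arctan2(vt[0,1],vt[0,0])),s)
    m=(P[...,2]>.135)&(P[...,2]<.165)&(np.abs(P[...,0]-.558)<.07)&(np.abs(P[...,1]+.076)<.04)&(im.sum(2)<200)
    q=P[m];ce=q[:,:2].mean(0);u,s,vt=np.linalg.svd(q[:,:2]-ce);t=(q[:,:2]-ce)@vt[0];print(c,'handle',m.sum(),ce,np.median(q[:,2]),np.percentile(q[:,2],95),'mid',ce+vt[0]*(t.max()+t.min())/2,t.max()-t.min(),'dir',np.degrees(np.arctan2(vt[0,1],vt[0,0])))
    if c=='scene':
        print('ptr skirt',plane(r,303,202.8,.1115))
        m=(hsv[...,0]>14)&(hsv[...,0]<32)&(hsv[...,1]>120)&(P[...,2]>.17)&(np.hypot(P[...,0]-.68,P[...,1]+.04)<.08)
        q=P[m];V,U=np.nonzero(m);print('arm',m.sum(),q.mean(0)); o=q.mean(0);print(np.c_[U,V,q][np.argsort(q[:,2])][::3])
        h=np.array([.6037,.0589,.105]);
E
```

```text
top bar 142 [0.604  0.1217] 0.15226744836057027 mid [0.6044 0.1221 0.1487] bearing -177.49657496810295 [0.1793 0.0495]
top handle 93 [ 0.555  -0.0725] 0.15037420646315325 0.15318627978256258 mid [ 0.5553 -0.0726] 0.10337079782044242 dir 161.46203489005023
scene bar 137 [0.6089 0.1191] 0.1495491901621661 mid [0.6062 0.1214 0.1469] bearing 4.622794291861734 [0.1832 0.0473]
scene handle 145 [ 0.5693 -0.0782] 0.1481537264393481 0.150178187810118 mid [ 0.5606 -0.0752] 0.10905008360449098 dir -19.24349357950518
ptr skirt [0.6288 0.125  0.1115]
arm 44 [ 0.6886 -0.0501  0.2209]
[[249.     197.       0.6916  -0.0452   0.2095]
 [250.     196.       0.6918  -0.0432   0.2111]
 [249.     195.       0.69    -0.0443   0.2127]
 [247.     194.       0.6882  -0.0476   0.2148]
 [248.     194.       0.6917  -0.0473   0.2166]
 [248.     193.       0.6904  -0.0466   0.2178]
 [248.     192.       0.6889  -0.0458   0.219 ]
 [244.     192.       0.6873  -0.0533   0.2203]
 [244.     191.       0.6863  -0.0528   0.2217]
 [245.     190.       0.6876  -0.0513   0.2241]
 [244.     190.       0.6879  -0.0535   0.2249]
 [244.     189.       0.6886  -0.0538   0.2275]
 [242.     188.       0.6847  -0.056    0.2282]
 [245.     188.       0.6888  -0.0519   0.2292]
 [244.     186.       0.6852  -0.0521   0.2316]]
```

Request:
send_rows(
  targets=[
    [0.02,0.034,0.002,8.5,0],
    [0.02,0.034,0.002,8.5,0],
    [0.02,0.034,0.002,8.5,0],
    [0.02,0.034,0.002,8.5,0],
    [0.02,0.034,0.002,8.5,0],
    [0.02,0.034,0,8.5,0],
    [0.02,0.034,0,8.5,0],
    [0.02,0.034,0,8.5,0],
    [0.02,0.034,0,8.5,0],
    [0.02,0.034,0,8.5,0],
    [0.02,0.034,0,8.5,0],
    [0.02,0.034,0,8.5,0],
  ],
  newtons=30,
)

```text
clock: 2.9
tcp_pos: [0.4618, -0.1213, 0.2416]
orientation: [0.0, 0.954, 0.3, 0.0]
wrist_force: [0.4, -0.5, 0.1]
finger_gap: 0.0851
```

Request:
send_rows(
  targets=[
    [0.02,0.034,0,8.44,0],
    [0.02,0.034,0,8.44,0],
    [0.02,0.034,0,8.44,0],
    [0.02,0.034,0,8.44,0],
    [0.02,0.034,0,8.44,0],
    [0.02,0.034,0,8.44,0],
    [0.02,0.035,0,8.44,0],
    [0.003,0.003,-0.03,0,0],
    [0,0,-0.02,0,0],
    [0,0,0,0,0],
    [0,0,0,0,0],
  ],
)

```text
clock: 4.0
tcp_pos: [0.6039, 0.1191, 0.1914]
orientation: [-0.0, 0.684, 0.73, -0.0]
wrist_force: [0.8, 0.6, -0.2]
finger_gap: 0.0857
```

```bash
python3 - <<'E'
from h import *
s=monitor.get_state();print(s['tcp_pos'],s['orientation'],s['joint_pos'])
r=grab('scene');im=cv2.cvtColor(r['img'],cv2.COLOR_RGB2BGR)
cv2.imwrite('pics/s1.png',cv2.resize(im[100:240,230:390],None,fx=5,fy=5,interpolation=cv2.INTER_CUBIC)[:600])
E
```

```text
[0.60387165 0.1191224  0.19139359] [-3.45464590e-04  6.83929805e-01  7.29547670e-01 -3.16223317e-04] [ 6.43861975e-02  4.05976047e-01  8.24691373e-02  1.24822337e+00
  7.13874058e-05 -1.38438423e-04]
```

View pics/s1.png

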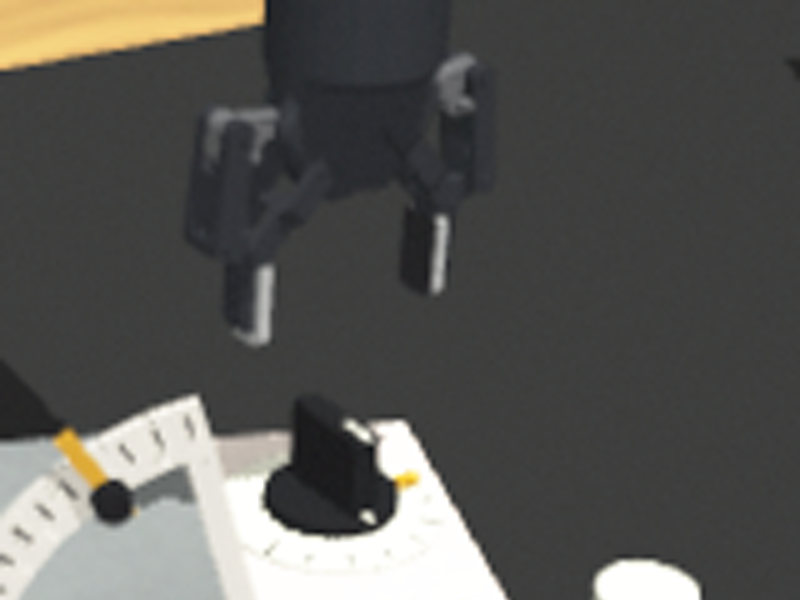

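Request:
send_rows(
  targets=[
    [0.001,0.002,-0.025,0,0],
    [0,0,-0.025,0,0],
    [0,0,-0.012,0,0],
    [0,0,-0.007,0,0],
    [0,0,0,0,0],
    [0,0,0,0,0],
  ],
)

```text
clock: 4.65
tcp_pos: [0.6059, 0.1211, 0.1236]
orientation: [0.001, 0.684, 0.729, 0.001]
wrist_force: [0.1, 0.2, -1.1]
finger_gap: 0.0854
```

Request:
send_rows(
  targets=[
    [0,0,0,0,120],
    [0,0,0,0,170],
    [0,0,0,0,190],
    [0,0,0,0,200],
    [0,0,0,0,255],
    [0,0,0,0,255],
    [0,0,0,0,255],
  ],
  newtons=25,
)

```text
clock: 5.35
tcp_pos: [0.6051, 0.122, 0.1226]
orientation: [-0.0, 0.684, 0.73, 0.001]
wrist_force: [-1.7, 4.5, 2.5]
finger_gap: 0.0133
```

```bash
python3 - <<'E'
from h import *
s=monitor.get_state();print(s['tcp_pos'],s['orientation'],s['wrist_force'],s['ft_torque'],s['finger_gap'])
r=grab('scene');im=cv2.cvtColor(r['img'],cv2.COLOR_RGB2BGR)
cv2.imwrite('pics/s2.png',cv2.resize(im[130:230,250:380],None,fx=6,fy=6,interpolation=cv2.INTER_CUBIC)[:600])
E
```

```text
[0.60506707 0.12201694 0.12258937] [-4.52297290e-04  6.83645951e-01  7.29813453e-01  5.76541574e-04] [-1.67099213  4.49882243  2.528381  ] [ 0.81398092  0.19517446 -0.00431706] 0.013321681842456868
```

View pics/s2.png

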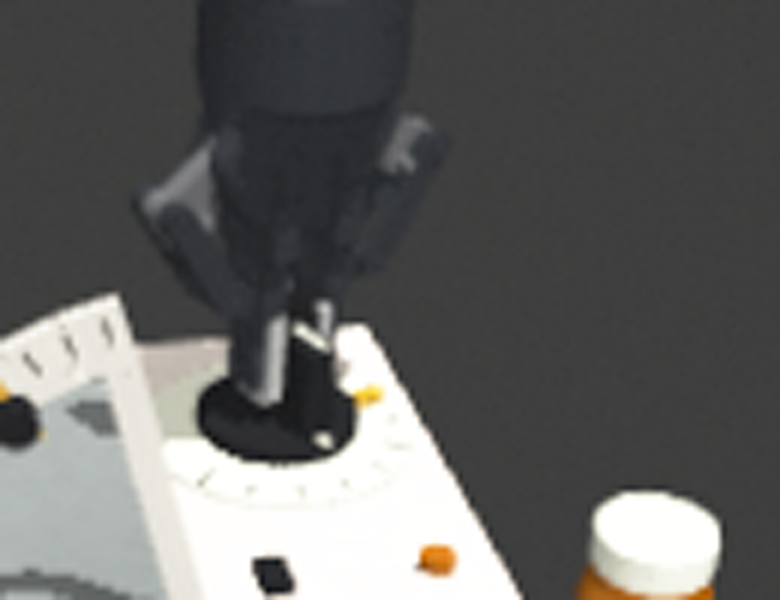

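Request:
send_rows(
  targets=[
    [0,0.0005,0,4,255],
    [0,0,0,8,255],
    [0,0,0,8,255],
    [0,0,0,8,255],
    [0,0,0,8,255],
    [0,0,0,8,255],
    [0,0,0,8,255],
    [0,0,0,8,255],
    [0,0,0,8,255],
    [0,0,0,6,255],
    [0,0,0,2,255],
    [0,0,0,0,255],
  ],
)

```text
clock: 6.6
tcp_pos: [0.6046, 0.1227, 0.1226]
orientation: [-0.0, 0.089, 0.996, 0.001]
wrist_force: [-2.4, 5.5, 4.0]
finger_gap: 0.0133
```

```bash
python3 - <<'E'
from h import *
s=monitor.get_state();print(s['tcp_pos'],s['orientation'],s['wrist_force'],s['ft_torque'],s['finger_gap'],s['joint_pos'])
print('bearing',np.degrees(2*np.arctan2(s['orientation'][2],s['orientation'][1]))-90)
r=grab('scene');im=cv2.cvtColor(r['img'],cv2.COLOR_RGB2BGR)
cv2.imwrite('pics/s3.png',cv2.resize(im[130:230,250:380],None,fx=6,fy=6,interpolation=cv2.INTER_CUBIC)[:600])
r=grab('top');im=cv2.cvtColor(r['img'],cv2.COLOR_RGB2BGR)
cv2.imwrite('pics/t3.png',cv2.resize(im[140:220,170:270],None,fx=7,fy=7,interpolation=cv2.INTER_CUBIC)[:600])
E
```

```text
[0.6046242  0.12267872 0.12259115] [-4.40557413e-04  8.89357237e-02  9.96036930e-01  8.22581079e-04] [-2.44305827  5.45052237  4.02608706] [1.08350623 0.44663833 0.03374781] 0.013324192389477936 [ 0.06928026  0.44349572 -0.03256409  1.09534721  0.00176351 -1.32340976]
bearing 79.79522950034868
```

View pics/s3.png

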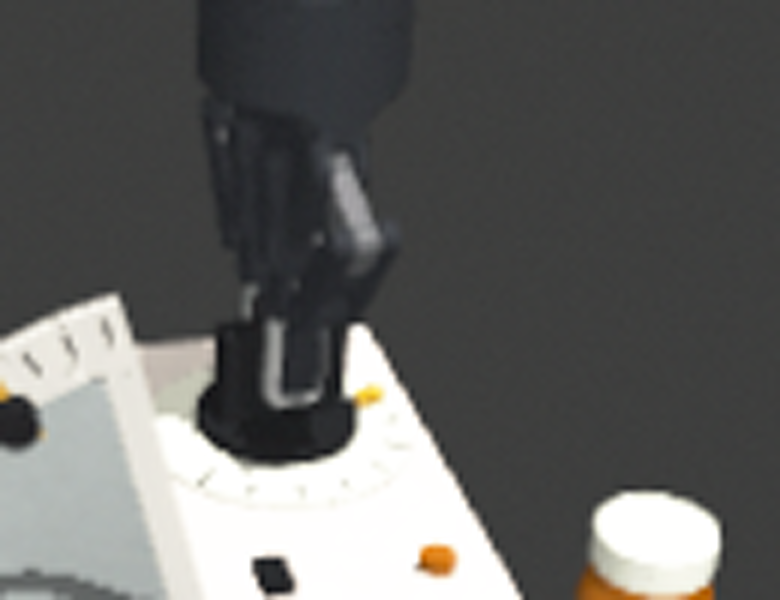

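View pics/t3.png

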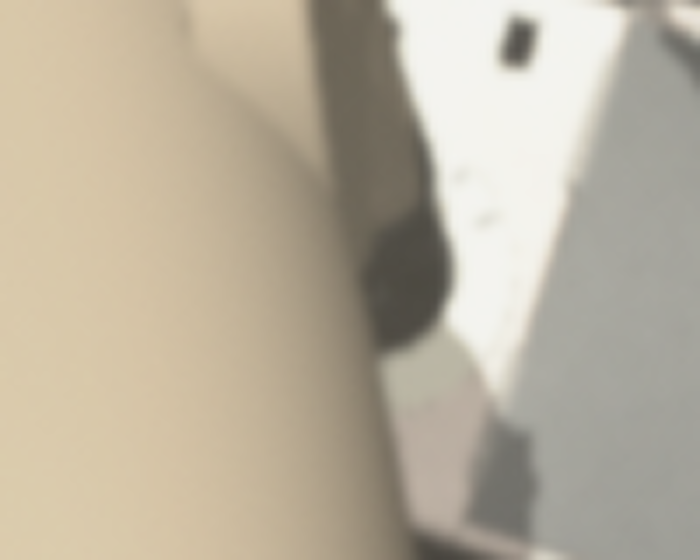

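Request:
send_rows(
  targets=[
    [0,0,0,3,255],
    [0,0,0,3,255],
    [0,0,0,0,255],
    [0,0,0,0,190],
    [0,0,0,0,120],
    [0,0,0,0,60],
    [0,0,0,0,0],
    [0,0,0.03,0,0],
    [0,0,0.04,0,0],
    [0,0,0.03,0,0],
    [-0.01,-0.04,0.01,-8,0],
    [-0.01,-0.04,0,-8,0],
  ],
)

```text
clock: 7.9
tcp_pos: [0.5865, 0.0414, 0.2348]
orientation: [0.002, 0.178, 0.984, 0.0]
wrist_force: [0.3, -0.1, 0.3]
finger_gap: 0.0851
```

Request:
send_rows(
  targets=[
    [-0.01,-0.045,0,-2,0],
    [-0.01,-0.045,0,-1,0],
    [-0.01,-0.045,0,0,0],
    [-0.01,-0.045,0,0,0],
    [-0.01,-0.045,0,0,0],
    [-0.01,-0.045,0,0,0],
    [0,0,0,0,0],
  ],
)

```text
clock: 8.6
tcp_pos: [0.5239, -0.2339, 0.232]
orientation: [0.0, 0.205, 0.979, -0.001]
wrist_force: [1.5, 0.7, 0.6]
finger_gap: 0.0854
```

```bash
python3 - <<'E'
from h import *
s=monitor.get_state();print(s['clock'],s['tcp_pos'],s['orientation'],s['finger_gap'])
for c in ['top','scene']:
    r=grab(c);im=cv2.cvtColor(r['img'],cv2.COLOR_RGB2BGR)
    np.savez('v1_%s.npz'%c,**r)
    a=im[150:205,190:255] if c=='top' else im[170:230,270:340]
    cv2.imwrite('pics/v1_%s.png'%c,cv2.resize(a,None,fx=10,fy=10,interpolation=cv2.INTER_NEAREST))
    cv2.imwrite('pics/v1full_%s.png'%c,im)
    for n in ['dial_grip','dial_pointer','dial_mark_tip']:
        print(n,[(np.round(d['xyz'],4),round(d['conf'],2)) for d in eyes.tip_of(n,c)[:2]])
E
```

```text
8.6 [ 0.52393331 -0.23385774  0.23201298] [ 8.91395279e-05  2.05437909e-01  9.78669605e-01 -1.03059177e-03] 0.08535419416103453
dial_grip [(array([0.6073, 0.1187, 0.1352]), 0.64)]
dial_pointer [(array([0.6023, 0.1573, 0.1081]), 0.68)]
dial_mark_tip [(array([4.156e-01, 1.940e-02, 2.000e-04]), 0.56)]
dial_grip [(array([0.6025, 0.1252, 0.1416]), 0.55)]
dial_pointer [(array([0.6061, 0.1571, 0.1069]), 0.92)]
dial_mark_tip []
```

View pics/v1_top.png

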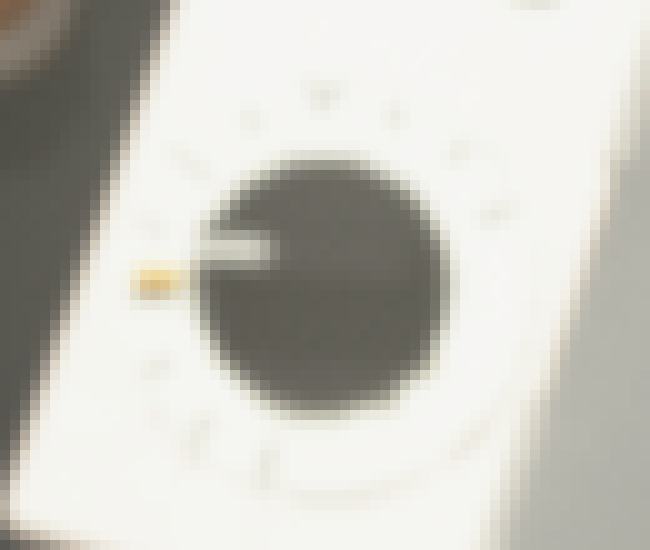

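View pics/v1_scene.png

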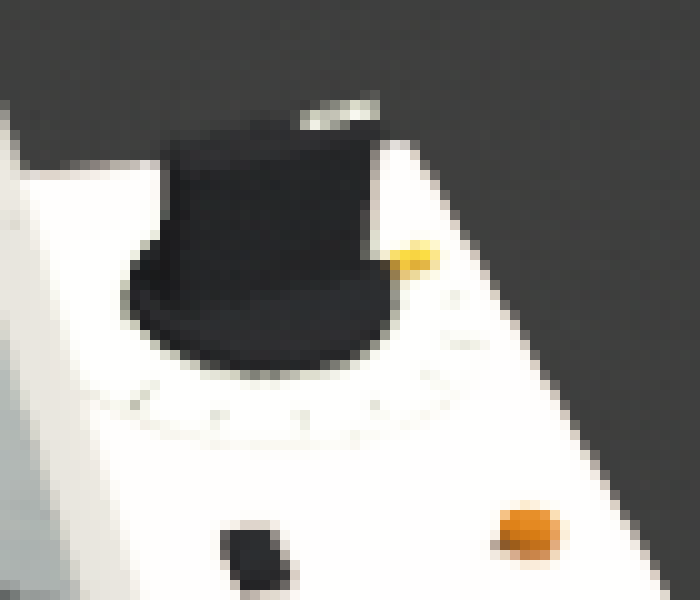

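```bash
cat > dialm.py <<'E'
from h import *
from scipy.optimize import least_squares
from scipy.ndimage import map_coordinates
def plane(r,u,v,z):
    K=r['camera_matrix'];T=r['pose']
    d=T[:3,:3]@np.array([(u-K[0,2])/K[0,0],(v-K[1,2])/K[1,1],1]);o=T[:3,3]
    return o+d*(z-o[2])/d[2]
def analyse(r,c,zs=0.112,zt=0.1085,ztop=0.151):
    im=r['img'].astype(float);g=im.max(2) ;hsv=cv2.cvtColor(r['img'],cv2.COLOR_RGB2HSV)
    V,U=np.mgrid[0:384,0:512]
    # skirt edge: radial scan in world around guess, on the camera-facing side
    cen=np.array([.6046,.1227])
    for it in range(4):
        pts=[]
        for a in np.radians(np.arange(0,360,5)):
            # skip bar-occluded side
            if c=='top' and not (100<np.degrees(a)<360 ): continue
            if c=='scene' and not (np.degrees(a)<60 or np.degrees(a)>300): continue
            rad=np.arange(.022,.044,.0004)
            px=np.array([w2px(r,[cen[0]+q*np.cos(a),cen[1]+q*np.sin(a),zs]) for q in rad])
            p=map_coordinates(g,[px[:,1],px[:,0]],order=1)
            thr=(p[:8].mean()+p[-8:].mean())/2
            if p[-8:].mean()-p[:8].mean()<60: continue
            k=np.argmax(p>thr)
            if k==0: continue
            q=rad[k-1]+(thr-p[k-1])/(p[k]-p[k-1])*.0004
            pts.append(cen+q*np.array([np.cos(a),np.sin(a)]))
        pts=np.array(pts)
        s=least_squares(lambda x:np.hypot(*(pts-x[:2]).T)-x[2],[*cen,.032],loss='soft_l1',f_scale=.0005).x
        cen=s[:2]
    near=np.hypot(U-w2px(r,[*cen,zs])[0],V-w2px(r,[*cen,zs])[1])<32
    w=np.clip(np.minimum(im[...,0],im[...,1])-im[...,2]-30,0,None)*near*((hsv[...,0]>14)&(hsv[...,0]<32))
    n,lab,st,_=cv2.connectedComponentsWithStats((w>0).astype(np.uint8)); i=1+np.argmax([ (w*(lab==j)).sum() for j in range(1,n)]); w=w*(lab==i)
    u,v=(U*w).sum()/w.sum(),(V*w).sum()/w.sum()
    t=plane(r,u,v,zt)[:2]-cen
    print(c,'skirt centre',cen,'R',s[2],'n',len(pts),'rms',np.std(np.hypot(*(pts-cen).T)),'tab px',u,v,'rel',t,'bearing',np.degrees(np.arctan2(t[1],t[0])))
    # white line on the bar: bearing by centroid at ztop
    P=[]
    return cen
if __name__=='__main__':
    import sys
    np.set_printoptions(precision=4,suppress=True)
    for c in['top','scene']:
        for zt in (.107,.110):
            analyse(dict(np.load(sys.argv[1]+'_%s.npz'%c)),c,zt=zt)
E
python3 dialm.py v1
python3 - <<'E'
from dialm import *
r=dict(np.load('v1_top.npz'));im=r['img'].astype(int)
print(im[171:182,203:222].min(2))
for v in (174.5,175): print(plane(r,213,v,.151))
r=dict(np.load('v1_scene.npz'));im=r['img'].astype(int)
print(im[176:186,296:312].min(2))
E
```

```text
top skirt centre [0.6026 0.1218] R 0.030433991000349124 n 51 rms 0.0004490357335492614 tab px 205.41420118343194 177.4792899408284 rel [0.0036 0.0413] bearing 85.03409997226859
top skirt centre [0.6026 0.1218] R 0.030433991000349124 n 51 rms 0.0004490357335492614 tab px 205.41420118343194 177.4792899408284 rel [0.0031 0.0408] bearing 85.69954290746143
scene skirt centre [0.6098 0.1163] R 0.031248002803316095 n 24 rms 0.0003893662972248834 tab px 310.88515406162463 195.4173669467787 rel [-0.0054  0.0478] bearing 96.40647054624299
scene skirt centre [0.6098 0.1163] R 0.031248002803316095 n 24 rms 0.0003893662972248834 tab px 310.88515406162463 195.4173669467787 rel [-0.0014  0.0447] bearing 91.76120553718594
[[238 236 238 240 242 242 237 222 188 143 109  95  92  93  94  94  94  95
   95]
 [237 233 232 237 241 240 229 194 151 123 110 106 102  98  95  93  93  93
   94]
 [240 236 235 238 241 239 224 190 164 155 153 151 143 127 107  95  94  94
   94]
 [241 240 239 240 241 238 224 205 196 195 195 193 184 160 124 100  95  95
   95]
 [239 237 237 237 237 233 214 191 185 185 186 188 181 159 12
[... 548 characters left out ...]
404015 0.13831189 0.151     ]
[[ 61  62  62  63  62  62  63  63  62  61  62  63  62  63  61  63]
 [ 62  62  62  64  62  62  61  62  61  62  62  62  61  63  63  62]
 [ 62  62  62  61  62  61  62  61  62  62  61  62  61  63  60  61]
 [ 62  62  61  63  63  62  63  61  61  62  73  84  62  63  61  63]
 [ 63  62  62  61  58  69 101 125 154 201 183 150  63  61  63  63]
 [ 57  59  59  65 130 188 177 182 206 240 221 165  62  62  62  62]
 [ 49  50  48  68 166 229 183 146 108  47  48  51  59  62  62  61]
 [ 45  47  45  48  48  48  46  48  47  46  46  45  54  61  62  61]
 [ 49  49  47  48  48  46  44  41  40  37  37  75 157 218 196 101]
 [ 47  45  45  42  37  38  37  36  37  38  36 123 237 254 253 197]]
```

```bash
python3 - <<'E'
from dialm import *
np.set_printoptions(precision=2,suppress=True)
ax=np.array([.6046,.1227])
def pt(b,rad,z,lat=0):
    b=np.radians(b);return np.array([ax[0]+rad*np.cos(b)-lat*np.sin(b),ax[1]+rad*np.sin(b)+lat*np.cos(b),z])
for c in['scene','top']:
    r=dict(np.load('v1_%s.npz'%c))
    print(c,'bar end top',w2px(r,pt(85.8,.026,.151)),'corners',w2px(r,pt(85.8,.026,.151,.007)),w2px(r,pt(85.8,.026,.151,-.007)),'tail',w2px(r,pt(85.8,-.026,.151,.007)),w2px(r,pt(85.8,-.026,.151,-.007)))
    print(' line mid r=.017', w2px(r,pt(85.8,.017,.151)))
    for b in (80,84,88,92): print(b,'tab',w2px(r,pt(b,.040,.110)),'inner top',w2px(r,pt(b,.034,.110)),'outer',w2px(r,pt(b,.046,.110)))
    # skirt extents
    S=np.array([w2px(r,pt(b,.032,.112)) for b in range(0,360,3)]);print(' skirt u',S[:,0].min(),S[:,0].max(),'v',S[:,1].min(),S[:,1].max())
r=dict(np.load('v1_scene.npz'));im=r['img'].astype(int)
print(im[192:201,303:318].tolist()[0][:1]); print((im[192:201,303:318,0]-im[192:201,303:318,2]))
g=im.min(2);print('row v=200',g[200,278:314]); print('col 296',g[198:212,296])
r=dict(np.load('v1_top.npz'));im=r['img'].astype(int);g=im.min(2);print('row 179',g[179,205:240]);print('col 221',g[160:198,221])
E
```

```text
scene bar end top [307.25 181.  ] corners [305.7  179.64] [308.81 182.37] tail [285.63 184.13] [288.56 186.97]
 line mid r=.017 [303.81 181.77]
80 tab [312.01 195.92] inner top [309.67 196.33] outer [314.35 195.51]
84 tab [311.47 195.34] inner top [309.21 195.83] outer [313.72 194.85]
88 tab [310.85 194.78] inner top [308.69 195.35] outer [313.  194.2]
92 tab [310.17 194.24] inner top [308.11 194.89] outer [312.21 193.59]
 skirt u 282.4443455379226 310.2292511050181 v 190.910879420122 205.3948609066082
top bar end top [208.58 174.06] corners [208.37 177.02] [208.79 171.11] tail [230.61 178.12] [230.98 172.21]
 line mid r=.017 [212.42 174.25]
80 tab [205.6  175.11] inner top [208.01 175.48] outer [203.2  174.75]
84 tab [205.45 176.23] inner top [207.88 176.42] outer [203.02 176.03]
88 tab [205.37 177.35] inner top [207.81 177.38] outer [202.93 177.32]
92 tab [205.37 178.47] inner top [207.82 178.33] outer [202.93 178.61]
 skirt u 208.4974204981462 234.6440535004889 v 164.5483125724318 190.38137959219713
[[37, 38, 41]]
[[ -4  -4  -2   3  19   2   2   2   2   2   2   3  20   0   0]
 [ -
[... 338 characters left out ...]
23  23   7   1   1   2   2   1   1]
 [ -5  -5  -5  -4  -4  -4  10   7   1   1   2   5  10   5   1]
 [ -5  -5  -4  -6  -4  -4   9   9   1   1   2   6   8   3   1]]
row v=200 [254 254 254 249 134  31  43  42  33  32  35  36  40  41  41  38  40  45
  44  46  45  43  43  43  44  44  43  44  44  44  44 127 236 254 254 253]
col 296 [ 36  39  44  44  43  46  46  43  35 143 243 254 254 254]
row 179 [169 177 196 208 175 123  92  84  81  82  82  82  83  84  84  84  85  84
  85  85  85  86  86  86  86  86  86  88 103 151 215 238 242 243 243]
col 221 [230 237 241 242 237 210 145 104  97  96  96  95  94  94  95  95  93  90
  86  85  84  85  86  86  85  87  90  92  93  96 120 175 224 239 242 242
 242 242]
```

```bash
python3 - <<'E'
from dialm import *
np.set_printoptions(precision=4,suppress=True)
for nm in ['v1']:
    r=dict(np.load(nm+'_top.npz'));im=r['img'].astype(float);g=im.mean(2)
    bg=cv2.medianBlur(r['img'].mean(2).astype(np.uint8),9).astype(float)
    d=np.clip(bg-g-2,0,None)
    cen=np.array([.6046,.1227]);V,U=np.mgrid[0:384,0:512]
    X=np.array([[plane(r,u,v,.1035)[:2] for u in range(190,256)] for v in range(150,206)])
    D=d[150:206,190:256];H=cv2.cvtColor(r['img'],cv2.COLOR_RGB2HSV)[150:206,190:256,1]
    rad=np.hypot(X[...,0]-cen[0],X[...,1]-cen[1])
    m=(D>0)&(rad>.036)&(rad<.052)
    n,lab,st,ce=cv2.connectedComponentsWithStats(m.astype(np.uint8))
    P=[]
    for i in range(1,n):
        w=D*(lab==i)
        if w.sum()<15: continue
        p=(X*w[...,None]).sum((0,1))/w.sum();q=p-cen
        print(i,st[i,4],round(w.sum()),p,'r',np.hypot(*q),'b',np.degrees(np.arctan2(q[1],q[0])),'sat',H[lab==i].mean())
E
```

```text
1 13 81 [0.6525 0.1224] r 0.04791682582829914 b -0.3459122429102193 sat 8.23076923076923
2 5 19 [0.6465 0.1407] r 0.04562130342943171 b 23.304095177598764 sat 6.8
3 7 23 [0.6465 0.105 ] r 0.0454662390114399 b -22.908575822965993 sat 6.714285714285714
4 8 25 [0.6374 0.089 ] r 0.047006675086792425 b -45.79442690183356 sat 6.875
5 10 24 [0.6357 0.1557] r 0.045384641273955605 b 46.70279231611122 sat 7.5
6 10 38 [0.6213 0.08  ] r 0.04583326563798464 b -68.58332878376989 sat 7.4
8 22 459 [0.6051 0.1653] r 0.04264846674397283 b 89.38921033177448 sat 46.63636363636363
9 9 32 [0.5846 0.1644] r 0.04628080675716358 b 115.63915716063184 sat 8.222222222222221
11 11 37 [0.5685 0.1537] r 0.04764094143759232 b 139.34673242331704 sat 8.545454545454545
14 12 54 [0.5591 0.1372] r 0.04771952485425894 b 162.27144359740413 sat 9.166666666666666
```

```bash
python3 - <<'E'
from dialm import *
np.set_printoptions(precision=4,suppress=True)
P=np.array([[.6213,.08],[.6374,.089],[.6465,.105],[.6525,.1224],[.6465,.1407],[.6357,.1557],[.5846,.1644],[.5685,.1537],[.5591,.1372]])
k=np.array([0,1,2,3,4,5,8,9,10]);W=np.sqrt([38,25,23,81,19,24,32,37,54])
def res(x,R=False):
    q=P-x[:2];b=np.arctan2(q[:,1],q[:,0])-(x[2]+k*.4)
    rr=(np.hypot(*q.T)-.0466)*.3/.0466
    return W*np.r_[(b+np.pi)%(2*np.pi)-np.pi] if not R else np.r_[W*((b+np.pi)%(2*np.pi)-np.pi),W*rr]
for R in (False,True):
    s=least_squares(res,[.6046,.1227,-1.197],args=(R,));x=s.x
    print(x,np.degrees(x[2]),'res deg',np.degrees(s.fun[:9]/W))
    r=dict(np.load('v1_top.npz'))
    c=x[:2]
    for v in (177.2,177.48):
      for z in (.107,.110):
        # move centre from z=.1035 plane to same image frame at z: same world xy
        t=plane(r,205.41,v,z)[:2]-c;print(v,z,t,np.degrees(np.arctan2(t[1],t[0])))
E
```

```text
[ 0.6044  0.1219 -1.1858] -67.93938469944634 res deg [-0.0571  0.1294  0.2344 -0.2344  0.2978  0.5038 -0.4615  0.1218  0.0933]
177.2 0.107 [0.0025 0.0411] 86.48970091575043
177.2 0.11 [0.002  0.0407] 87.1804555514855
177.48 0.107 [0.0018 0.0411] 87.4594997753924
177.48 0.11 [0.0013 0.0407] 88.15919593828735
[ 0.6043  0.122  -1.1862] -67.9641915115561 res deg [ 0.0031  0.1473  0.2109 -0.286   0.2221  0.4239 -0.4658  0.1594  0.1691]
177.2 0.107 [0.0026 0.0411] 86.40665798963231
177.2 0.11 [0.0021 0.0406] 87.09740896526381
177.48 0.107 [0.0019 0.0411] 87.37781471905099
177.48 0.11 [0.0014 0.0406] 88.07757184941708
```

Request:
send_rows(
  targets=[
    [0.01,0.044,0,0,0],
    [0.01,0.044,0,2,0],
    [0.01,0.044,0,4,0],
    [0.01,0.044,0,4,0],
    [0.01,0.044,0,4,0],
    [0.01,0.044,0,4,0],
    [0.01,0.044,0,1.5,0],
    [0.01,0.044,0,0,0],
    [0.0007,0.0044,-0.04,0,0],
    [0,0,-0.02,0,0],
    [0,0,0,0,0],
    [0,0,0,0,0],
  ],
)

```text
clock: 10.2
tcp_pos: [0.6055, 0.1288, 0.1726]
orientation: [-0.0, 0.033, 0.999, -0.0]
wrist_force: [0.0, -0.9, 0.1]
finger_gap: 0.0852
```

```bash
python3 - <<'E'
from h import *
s=monitor.get_state();print(s['clock'],s['tcp_pos'],np.degrees(2*np.arctan2(s['orientation'][2],s['orientation'][1])))
E
```

```text
10.2 [0.60551903 0.12878372 0.17262343] 176.26695134806246
```

Request:
send_rows(
  targets=[
    [-0.001,-0.0062,-0.015,-0.4,0],
    [0,0,-0.02,0,0],
    [0,0,-0.015,0,0],
    [0,0,0,0,0],
    [0,0,0,0,120],
    [0,0,0,0,170],
    [0,0,0,0,190],
    [0,0,0,0,200],
    [0,0,0,0,255],
    [0,0,0,0,255],
    [0,0,0,0,255],
  ],
)

```text
clock: 11.3
tcp_pos: [0.6045, 0.122, 0.123]
orientation: [-0.0, 0.037, 0.999, 0.0]
wrist_force: [-2.9, 0.3, 5.2]
finger_gap: 0.0134
```

```bash
python3 - <<'E'
from h import *
s=monitor.get_state();print(s['clock'],s['tcp_pos'],s['wrist_force'],s['finger_gap'],np.degrees(2*np.arctan2(s['orientation'][2],s['orientation'][1])))
E
```

```text
11.3 [0.60447496 0.1219931  0.1229546 ] [-2.90007863  0.27630961  5.18213945] 0.01342838754394048 175.80640476135852
```

Request:
send_rows(
  targets=[
    [0,0,0,0.6,255],
    [0,0,0,0.6,255],
    [0,0,0,0,255],
    [0,0,0,0,255],
  ],
)

```text
clock: 11.7
tcp_pos: [0.6045, 0.122, 0.123]
orientation: [-0.0, 0.026, 1.0, 0.0]
wrist_force: [-3.0, 0.1, 5.7]
finger_gap: 0.0141
```

```bash
python3 - <<'E'
from h import *
s=monitor.get_state();print(s['clock'],s['tcp_pos'],s['wrist_force'],s['finger_gap'],np.degrees(2*np.arctan2(s['orientation'][2],s['orientation'][1])))
E
```

```text
11.7 [0.60448272 0.12196829 0.12295607] [-3.03952008  0.13674967  5.7387375 ] 0.014080930375430296 177.01288237114275
```

Request:
send_rows(
  targets=[
    [0,0,0,0,190],
    [0,0,0,0,120],
    [0,0,0,0,60],
    [0,0,0,0,0],
    [0,0,0.03,0,0],
    [0,0,0.04,0,0],
    [0,0,0.04,0,0],
    [-0.01,-0.04,0,-8,0],
    [-0.01,-0.04,0,-8,0],
    [-0.01,-0.045,0,-8,0],
    [-0.01,-0.045,0,-8,0],
    [-0.01,-0.045,0,-8,0],
  ],
)

```text
clock: 12.9
tcp_pos: [0.5544, -0.0947, 0.2324]
orientation: [0.0, 0.369, 0.929, 0.0]
wrist_force: [0.1, -0.0, -0.7]
finger_gap: 0.0853
```

Request:
send_rows(
  targets=[
    [-0.01,-0.045,0,-8,0],
    [-0.01,-0.045,0,-8,0],
    [-0.01,-0.045,0,-8,0],
    [0,0,0,-8,0],
    [0,0,0,-8,0],
    [0,0,0,-8,0],
    [0,0,0,-8,0],
    [0,0,0,-8,0],
  ],
)

```text
clock: 13.7
tcp_pos: [0.5248, -0.2283, 0.2322]
orientation: [-0.0, 0.806, 0.592, 0.0]
wrist_force: [0.9, -0.2, -0.1]
finger_gap: 0.0856
```

```bash
python3 - <<'E'
from dialm import *
np.set_printoptions(precision=4,suppress=True)
s=monitor.get_state();print(s['clock'],s['tcp_pos'],np.degrees(2*np.arctan2(s['orientation'][2],s['orientation'][1])))
ims=[]
for c in ['top','scene']:
    r=grab(c);im=cv2.cvtColor(r['img'],cv2.COLOR_RGB2BGR)
    np.savez('v2_%s.npz'%c,**r)
    a=im[155:200,195:250] if c=='top' else im[172:217,275:330]
    ims.append(cv2.resize(a,None,fx=7,fy=7,interpolation=cv2.INTER_NEAREST))
    if c=='top':
        g=r['img'].astype(int).min(2); 
        for u in range(210,217):
            w=np.clip(g[171:179,u]-100,0,None);print(u,(w*np.arange(171,179)).sum()/w.sum(),plane(r,u,(w*np.arange(171,179)).sum()/w.sum(),.151)[:2]-[.6044,.122])
cv2.imwrite('pics/v2.png',np.hstack(ims))
E
```

```text
13.7 [ 0.5248 -0.2283  0.2322] 72.65129507125509
210 173.45085803432139 [0.0035 0.0233]
211 173.34347826086957 [0.0037 0.021 ]
212 173.82697947214075 [0.0025 0.0186]
213 174.32269503546098 [0.0012 0.0163]
214 174.46067415730337 [0.0009 0.014 ]
215 174.4795081967213 [0.0008 0.0116]
216 174.49707602339183 [0.0007 0.0093]
```

View pics/v2.png

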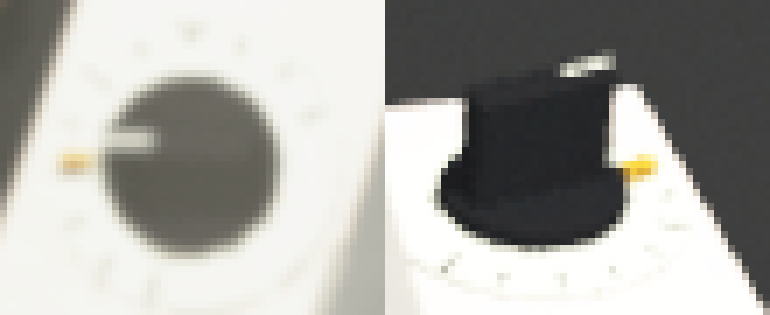

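The dial line and tab are now collinear in both views. The top view's scale ticks put the tab at a bearing of about 87°, and the dial was left at 87.0°. Next is the lid handle.

Request:
send_rows(
  targets=[
    [0.008,0.038,0,-1.3,0],
    [0.008,0.039,0,0,0],
    [0.008,0.039,0,0,0],
    [0.0085,0.039,0,0,0],
    [0,0,-0.02,0,0],
    [0,0,-0.02,0,0],
    [0,0,0,0,0],
    [0,0,0,0,0],
  ],
)

```text
clock: 14.6
tcp_pos: [0.5571, -0.0731, 0.1924]
orientation: [-0.0, 0.81, 0.586, -0.0]
wrist_force: [0.2, -0.5, -0.2]
finger_gap: 0.0854
```

```bash
python3 - <<'E'
from h import *
s=monitor.get_state();print(s['clock'],s['tcp_pos'],np.degrees(2*np.arctan2(s['orientation'][2],s['orientation'][1])),s['joint_pos'])
r=grab('scene');im=cv2.cvtColor(r['img'],cv2.COLOR_RGB2BGR)
cv2.imwrite('pics/h1.png',cv2.resize(im[110:250,170:300],None,fx=4,fy=4,interpolation=cv2.INTER_CUBIC))
E
```

```text
14.6 [ 0.55709985 -0.07308269  0.19237132] 71.80529396211392 [-2.73342415e-01  3.02313776e-01 -6.48775801e-02  1.20448969e+00
  6.79257678e-05  4.42150815e-02]
```

View pics/h1.png

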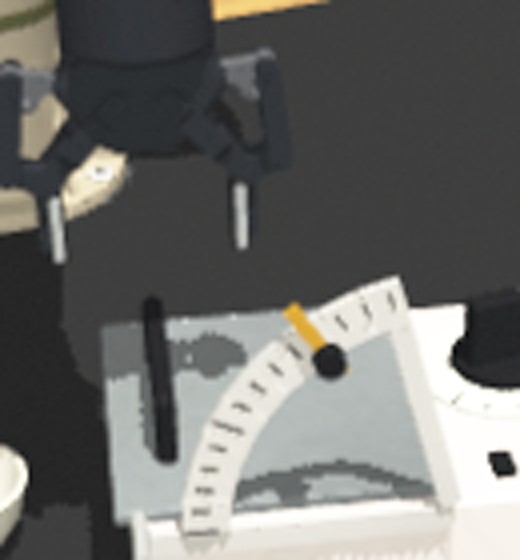

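Request:
send_rows(
  targets=[
    [0,0,-0.025,0,0],
    [0,0,-0.025,0,0],
    [0,0,-0.0135,0,0],
    [0,0,0,0,0],
    [0,0,0,0,120],
    [0,0,0,0,170],
    [0,0,0,0,190],
    [0,0,0,0,200],
    [0,0,0,0,255],
    [0,0,0,0,255],
    [0,0,0,0,255],
    [0,0,0,0,255],
  ],
  newtons=30,
)

```text
clock: 15.85
tcp_pos: [0.5576, -0.0732, 0.1293]
orientation: [0.0, 0.811, 0.586, 0.0]
wrist_force: [-1.0, 0.5, 5.4]
finger_gap: 0.011
```

```bash
python3 - <<'E'
from h import *
s=monitor.get_state();print(s['clock'],s['tcp_pos'],np.degrees(2*np.arctan2(s['orientation'][2],s['orientation'][1])),s['wrist_force'],s['finger_gap'])
r=grab('scene');im=cv2.cvtColor(r['img'],cv2.COLOR_RGB2BGR)
cv2.imwrite('pics/h2.png',cv2.resize(im[110:250,170:300],None,fx=4,fy=4,interpolation=cv2.INTER_CUBIC))
E
```

```text
15.85 [ 0.55764057 -0.07322938  0.12933949] 71.69338554539524 [-1.0207264   0.50114785  5.36640344] 0.011015382164152305
```

View pics/h2.png

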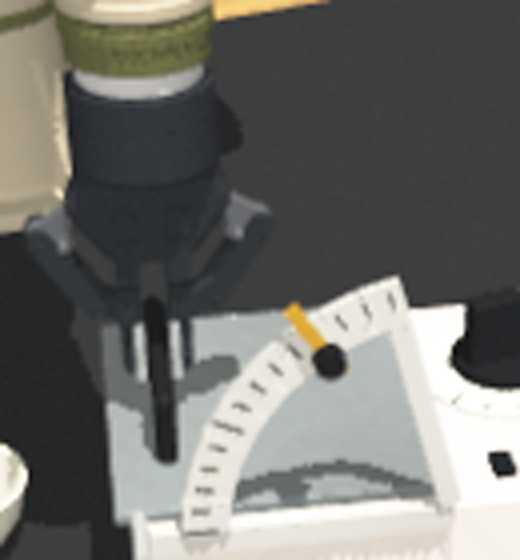

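```bash
python3 - <<'E'
import numpy as np
b=np.radians(71.4);y=np.array([np.cos(b),np.sin(b)])
f=lambda t:np.array([*(y*(.14*(1-np.cos(t))+.039*np.sin(t))),.14*np.sin(t)+.039*(np.cos(t)-1)])
T=np.radians(np.r_[0,1,3,6,9,12,15,18,21,24,27,30,33,36,39,42,45,48,51,53])
F=np.array([f(t) for t in T])
for t,d,a in zip(np.degrees(T[1:]),np.round(np.diff(np.round(F,4),axis=0),4),F[1:]):print(round(t),list(d),np.round(a,4))
E
```

```text
1 [np.float64(0.0002), np.float64(0.0007), np.float64(0.0024)] [0.0002 0.0007 0.0024]
3 [np.float64(0.0005), np.float64(0.0014), np.float64(0.0049)] [0.0007 0.0021 0.0073]
6 [np.float64(0.0008), np.float64(0.0025), np.float64(0.0071)] [0.0015 0.0046 0.0144]
9 [np.float64(0.001), np.float64(0.0028), np.float64(0.007)] [0.0025 0.0074 0.0214]
12 [np.float64(0.0011), np.float64(0.0032), np.float64(0.0069)] [0.0036 0.0106 0.0283]
15 [np.float64(0.0011), np.float64(0.0035), np.float64(0.0066)] [0.0047 0.0141 0.0349]
18 [np.float64(0.0013), np.float64(0.0038), np.float64(0.0065)] [0.006  0.0179 0.0414]
21 [np.float64(0.0014), np.float64(0.0042), np.float64(0.0062)] [0.0074 0.0221 0.0476]
24 [np.float64(0.0015), np.float64(0.0044), np.float64(0.006)] [0.0089 0.0265 0.0536]
27 [np.float64(0.0016), np.float64(0.0047), np.float64(0.0057)] [0.0105 0.0312 0.0593]
30 [np.float64(0.0017), np.float64(0.0051), np.float64(0.0055)] [0.0122 0.0363 0.0648]
33 [np.float64(0.0018), np.float64(0.0052), np.float64(0.0052)] [0.014  0.0415 0.07  ]
36 [np.float64(0.0018), np.float64(0.0056), np.float64(0.0048)] [0.0158 0.0471 0.0748]
39 [np.float64(0.002), np.float64(0.0057), np.float64(0.0046)] [0.0178 0.0528 0.0794]
42 [np.float64(0.002), np.float64(0.006), np.float64(0.0043)] [0.0198 0.0588 0.0837]
45 [np.float64(0.0021), np.float64(0.0062), np.float64(0.0039)] [0.0219 0.065  0.0876]
48 [np.float64(0.0021), np.float64(0.0064), np.float64(0.0035)] [0.024  0.0714 0.0911]
51 [np.float64(0.0022), np.float64(0.0065), np.float64(0.0032)] [0.0262 0.0779 0.0943]
53 [np.float64(0.0015), np.float64(0.0045), np.float64(0.002)] [0.0277 0.0824 0.0963]
```

Request:
send_rows(
  targets=[
    [0.0002,0.0007,0.0024,0,255],
    [0.0005,0.0014,0.0049,0,255],
    [0.0008,0.0025,0.0071,0,255],
    [0.001,0.0028,0.007,0,255],
    [0.0011,0.0032,0.0069,0,255],
    [0.0011,0.0035,0.0066,0,255],
    [0,0,0,0,255],
  ],
)

```text
clock: 16.6
tcp_pos: [0.5623, -0.0593, 0.1652]
orientation: [0.001, 0.811, 0.586, -0.0]
wrist_force: [0.9, -6.8, -1.5]
finger_gap: 0.011
```

```bash
python3 - <<'E'
from h import *
s=monitor.get_state();print(s['clock'],s['tcp_pos']-[.5576,-.0732,.1293],s['wrist_force'],s['ft_torque'],s['finger_gap'])
r=grab('scene');im=cv2.cvtColor(r['img'],cv2.COLOR_RGB2BGR)
cv2.imwrite('pics/h3.png',cv2.resize(im[110:250,170:300],None,fx=4,fy=4,interpolation=cv2.INTER_CUBIC))
E
```

```text
16.6 [0.00470961 0.01388346 0.03590445] [ 0.90164735 -6.76641403 -1.48395327] [-1.46786851 -0.02050952 -0.09139253] 0.011046973856088018
```

View pics/h3.png

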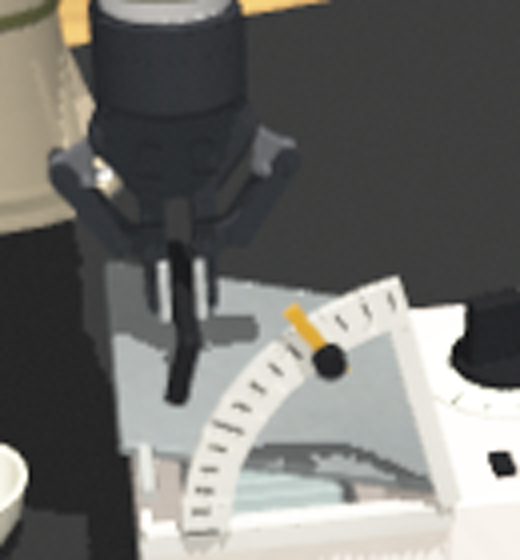

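Request:
send_rows(
  targets=[
    [0.0013,0.0038,0.0065,0,255],
    [0.0014,0.0042,0.0062,0,255],
    [0.0015,0.0044,0.006,0,255],
    [0.0016,0.0047,0.0057,0,255],
    [0.0017,0.0051,0.0055,0,255],
    [0.0018,0.0052,0.0052,0,255],
    [0,0,0,0,255],
  ],
)

```text
clock: 17.35
tcp_pos: [0.5713, -0.033, 0.2011]
orientation: [0.002, 0.811, 0.585, -0.001]
wrist_force: [-3.4, -9.2, 6.9]
finger_gap: 0.0109
```

```bash
python3 - <<'E'
from h import *
s=monitor.get_state();print(s['clock'],s['tcp_pos']-[.5576,-.0732,.1293],s['wrist_force'],s['ft_torque'],s['finger_gap'])
E
```

```text
17.35 [0.01367921 0.04019661 0.07175072] [-3.37337593 -9.22224663  6.85568593] [-2.11921753  0.56056531 -0.04225529] 0.010904775459546826
```

Request:
send_rows(
  targets=[
    [0.0015,0.0046,0.006,0,255],
    [0.002,0.0057,0.0046,0,255],
    [0.002,0.006,0.0043,0,255],
    [0.0021,0.0062,0.0039,0,255],
    [0.0021,0.0064,0.0035,0,255],
    [0,0,0,0,255],
    [0,0,0,0,255],
  ],
)

```text
clock: 18.05
tcp_pos: [0.5812, -0.004, 0.2239]
orientation: [0.002, 0.811, 0.585, 0.0]
wrist_force: [-1.8, -8.2, 9.8]
finger_gap: 0.0107
```

```bash
cat > lidm.py <<'E'
from dialm import *
np.set_printoptions(precision=4,suppress=True)
import sys
s=monitor.get_state();print(s['clock'],s['tcp_pos']-[.5576,-.0732,.1293],s['wrist_force'],s['ft_torque'],s['finger_gap'],s['orientation'])
d=s['tcp_pos']-[.5576,-.0732,.1293];b=np.radians(71.4);Y=d[0]*np.cos(b)+d[1]*np.sin(b);lat=-d[0]*np.sin(b)+d[1]*np.cos(b)
a=np.arctan2(.039+d[2],.14-Y)-np.arctan2(.039,.14);print('Y',Y,'lat',lat,'Z',d[2],'R',np.hypot(.14-Y,.039+d[2]),'theta',np.degrees(a))
for c in['scene','top']:
    r=grab(c);im=cv2.cvtColor(r['img'],cv2.COLOR_RGB2BGR);np.savez(sys.argv[1]+'_%s.npz'%c,**r)
    if c=='scene': cv2.imwrite('pics/%s.png'%sys.argv[1],cv2.resize(im[120:250,190:300],None,fx=6,fy=6,interpolation=cv2.INTER_CUBIC)[:600])
    for n in ['lid_pin','index_tip','lid_hinge']: print(c,n,[(np.round(q['xyz'],4),round(q['conf'],2)) for q in eyes.tip_of(n,c)[:1]])
E
python3 lidm.py L1
```

```text
18.05 [0.0236 0.0692 0.0946] [-1.8229 -8.2188  9.7746] [-1.7196  0.5389 -0.0949] 0.01067766513250955 [0.0021 0.8107 0.5854 0.    ]
Y 0.07311689259197462 lat -0.00029681461526964714 Z 0.09455896449384968 R 0.14936983314318478 theta 47.83307851185447
scene lid_pin [(array([ 0.6891, -0.0813,  0.2235]), 0.8)]
scene index_tip [(array([ 0.6824, -0.0537,  0.2284]), 0.52)]
scene lid_hinge []
top lid_pin []
top index_tip []
top lid_hinge []
```

View pics/L1.png

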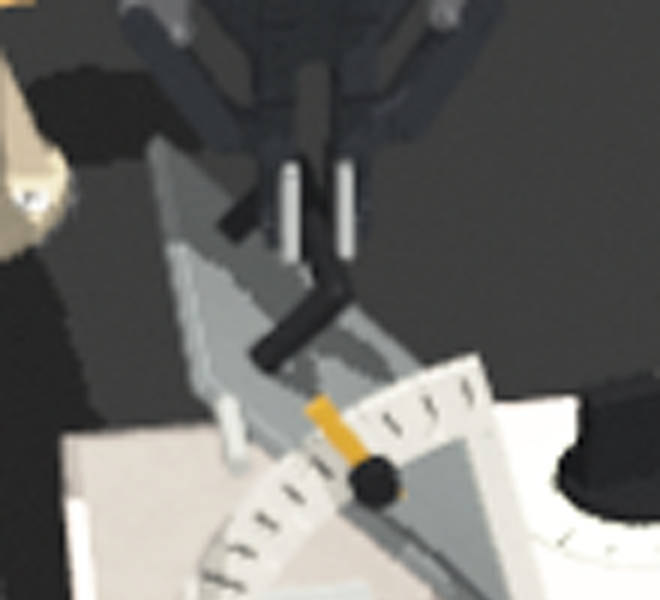

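```bash
python3 - <<'E'
import cv2,numpy as np
r=np.load('L1_scene.npz');im=cv2.cvtColor(r['img'],cv2.COLOR_RGB2BGR)
a=cv2.resize(im[180:206,222:262],None,fx=18,fy=18,interpolation=cv2.INTER_NEAREST)
cv2.imwrite('pics/z1.png',a)
im=cv2.imread('pics/scene0.png');cv2.imwrite('pics/z0.png',cv2.resize(im[230:258,192:232],None,fx=18,fy=18,interpolation=cv2.INTER_NEAREST))
r=np.load('L1_scene.npz')
# drift check of box
i0=cv2.cvtColor(cv2.imread('pics/scene0.png'),cv2.COLOR_BGR2GRAY).astype(np.float32);i1=cv2.cvtColor(r['img'],cv2.COLOR_RGB2GRAY).astype(np.float32)
for n,(v0,v1,u0,u1) in dict(front=(218,262,284,332),lights=(216,236,286,334),mortarloupe=(220,290,136,180)).items():
    print(n,cv2.phaseCorrelate(i0[v0:v1,u0:u1].copy(),i1[v0:v1,u0:u1].copy()))
E
```

```text
front ((-0.003938534852721887, 0.5023158510262782), 0.997666270589387)
lights ((0.010948980427514243, 0.0007940762557510084), 1.000550896829615)
mortarloupe ((0.5191648602454784, 0.0011167367864430844), 1.0005692714526329)
```

View pics/z1.png

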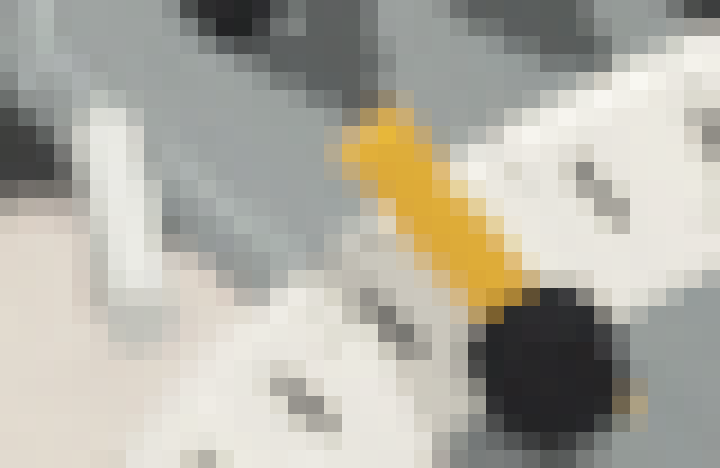

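View pics/z0.png

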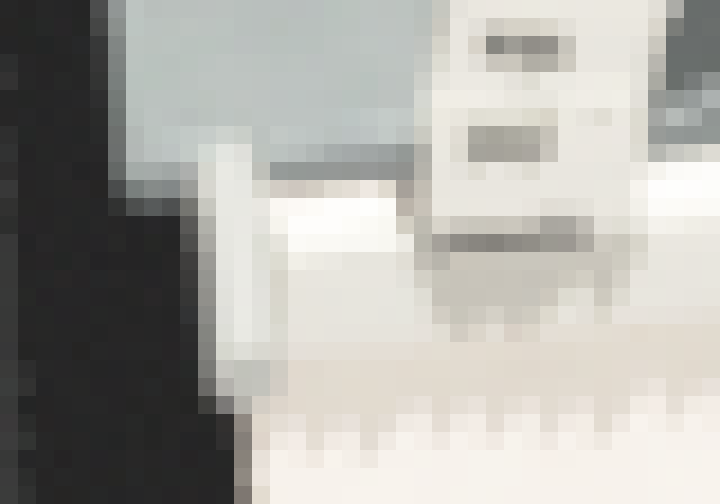

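```bash
cat > idx.py <<'E'
from dialm import *
np.set_printoptions(precision=3,suppress=True)
r=dict(np.load('L1_scene.npz'))
b=np.radians(71.4);yd=np.array([np.cos(b),np.sin(b),0]);xd=np.array([np.sin(b),-np.cos(b),0])
H=np.array([.5576,-.0732,.105])+.14*yd
def P(xo,rr,th): return H+xo*xd-rr*np.cos(th)*yd+rr*np.sin(th)*np.array([0,0,1])
def px(xo,rr,th,s): return w2px(r,P(xo,rr,th))+s
pin0=np.array([205.4,250.6]);pin1=np.array([229.3,197.0])
f=lambda x:np.r_[px(x[0],.158,0,x[1:3])-pin0,px(x[0],.158,x[3],x[1:3])-pin1]
if __name__=='__main__':
    s=least_squares(lambda x:np.r_[f(np.r_[x,np.radians(47)])],[.125,0,0]);print('pin fit th=47',s.x,s.fun)
    s2=least_squares(f,[.125,0,0,.8]);print('pin free',s2.x[:3],np.degrees(s2.x[3]),s2.fun)
    tip=np.array([242.17,186.6]);mid=np.array([249.55,195.7]);nut=np.array([251.9,200.05])
    for nm,sh in (('fit',s.x[1:3]),('free',s2.x[1:3]),('none',np.zeros(2)),('dial',np.array([-.4,-.84]))):
        q=least_squares(lambda x:px(x[0]/10,.150,x[1],sh)-tip,[1.1,.97]);
        d=least_squares(lambda x:px(q.x[0]/10,x[0]/10,x[1],sh)-mid,[1.2,.97])
        print(nm,'tip xo',q.x[0]/10,'th',np.degrees(q.x[1]),'mid r,th',d.x[0]/10,np.degrees(d.x[1]))
    # ticks, px in full image from idx.png
    T=np.array([[168,547],[160,505],[168,460],[180,420],[195,378],[217,335],[243,293],[275,255],[312,218],[350,183],[442,125],[492,98],[543,82]])/8+[200-.5,175-.5]
    k=np.array([0,1,2,3,4,5,6,7,8,9,11,12,13])
    # free model: xo, r, shift 2, th0, spacing
    g=lambda x:np.concatenate([px(x[0]/10,x[1]/10,x[2]+x[3]*kk,s.x[1:3])-t for kk,t in zip(k,T)])
    q=least_squares(g,[1.1,1.3,0,.1]);print('ticks',q.x,np.degrees(q.x[2:]),np.sqrt(np.mean(q.fun**2)));print(q.fun.reshape(-1,2))
E
python3 idx.py
```

```text
pin fit th=47 [ 0.135 -0.561 -1.198] [-0.15 -0.12  0.15  0.12]
pin free [  0.192  -2.398 -20.795] 45.10856872098769 [-0.  0. -0.  0.]
fit tip xo 0.11837395462160291 th 56.75533828933787 mid r,th 0.12518598354597685 56.72836036916883
free tip xo 0.17835898569328318 th 54.24606128119241 mid r,th 0.12628614604297003 53.5949463248552
none tip xo 0.1134761167248872 th 56.596966712043624 mid r,th 0.1250928632683757 56.54306521107317
dial tip xo 0.11692937174226865 th 56.71306827546068 mid r,th 0.12515858599359653 56.679153776649855
ticks [ 1.143  1.277 -0.01   0.101] [-0.546  5.762] 0.17859357188631045
[[-0.509 -0.059]
 [ 0.485 -0.015]
 [ 0.139  0.302]
 [-0.037 -0.052]
 [ 0.082 -0.141]
 [-0.013 -0.027]
 [ 0.036  0.105]
 [-0.051 -0.055]
 [-0.185 -0.068]
 [ 0.084  0.003]
 [-0.026 -0.124]
 [-0.043  0.28 ]
 [ 0.069 -0.157]]
```

Request:
send_rows(
  targets=[
    [0.0008,0.0022,0.0015,0,255],
    [0.0016,0.0048,0.0028,0,255],
    [0.0016,0.0048,0.0024,0,255],
    [0.0014,0.004,0.0019,0,255],
    [0.0008,0.0022,0.0009,0,255],
    [0,0,0,0,255],
    [0,0,0,0,255],
  ],
)

```text
clock: 19.15
tcp_pos: [0.5876, 0.0148, 0.2329]
orientation: [0.001, 0.811, 0.586, 0.001]
wrist_force: [-0.6, -5.4, 7.2]
finger_gap: 0.0106
```

```bash
sed -i "s#^for c in.*#print('theta from Y',np.degrees(np.arccos((.14-Y)/.14533)-np.arctan2(.039,.14)))\n&#" lidm.py; python3 lidm.py L2; python3 - <<'E'
import cv2,numpy as np
r=np.load('L2_scene.npz');im=cv2.cvtColor(r['img'],cv2.COLOR_RGB2BGR)
cv2.imwrite('pics/z2.png',cv2.resize(im[168:204,222:262],None,fx=15,fy=15,interpolation=cv2.INTER_NEAREST))
E
```

```text
19.15 [0.03   0.088  0.1036] [-0.6227 -5.4221  7.174 ] [-1.1182  0.1807 -0.0868] 0.010618402296589974 [0.0014 0.8106 0.5856 0.0006]
Y 0.09297555165074842 lat -0.0003271588937888287 Z 0.1035534615141391 R 0.1501092539859371 theta 56.177386947192076
theta from Y 55.55471237435863
scene lid_pin [(array([ 0.6973, -0.0645,  0.2394]), 0.75)]
scene index_tip []
scene lid_hinge [(array([0.6034, 0.0603, 0.1072]), 0.82)]
top lid_pin []
top index_tip []
top lid_hinge []
```

View pics/L2.png

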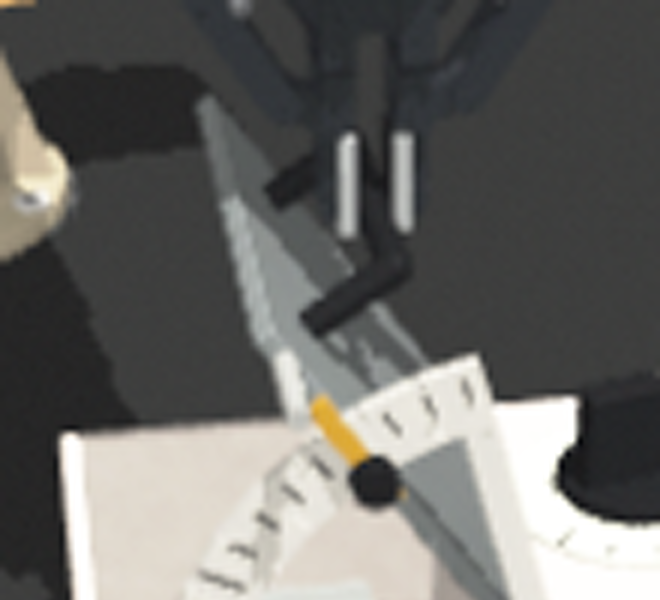

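View pics/z2.png

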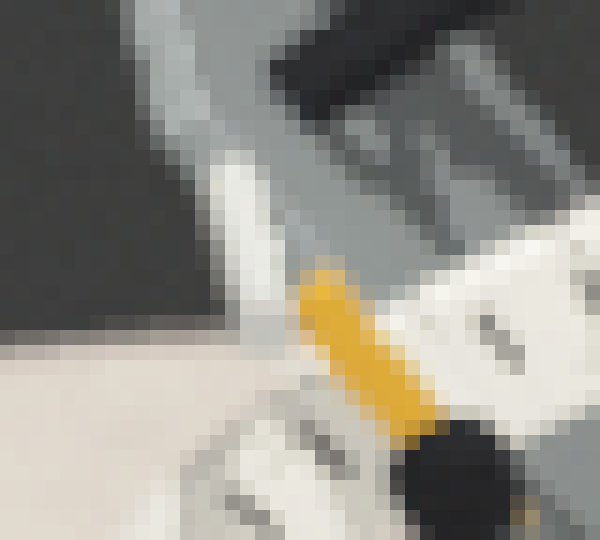

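```bash
python3 - <<'E'
from idx import *
for t in (54.5,55,55.5,56,56.5,57,57.5): print(t,px(.135,.158,np.radians(t),[-.561,-1.198]), 'Y',.14-.14533*np.cos(np.radians(t)+np.arctan2(.039,.14)))
E
```

```text
54.5 [238.169 190.107] Y 0.0904523155683167
55 [238.787 189.67 ] Y 0.0916464473878664
55.5 [239.411 189.238] Y 0.09284426151765593
56 [240.038 188.809] Y 0.09404566673950177
56.5 [240.67  188.385] Y 0.09525057156174478
57 [241.306 187.966] Y 0.09645888422621784
57.5 [241.946 187.55 ] Y 0.09767051271523335
```

Request:
send_rows(
  targets=[
    [0.0006,0.0018,0.0007,0,255],
    [0.0005,0.0014,0.0006,0,255],
    [0,0,0,0,255],
    [0,0,0,0,255],
    [0,0,0,0,255],
    [0,0,0,0,255],
    [0,0,0,0,255],
    [0,0,0,0,255],
  ],
)

```text
clock: 20.35
tcp_pos: [0.5885, 0.0178, 0.2339]
orientation: [0.001, 0.811, 0.585, 0.0]
wrist_force: [-0.4, -5.4, 6.6]
finger_gap: 0.0103
```

```bash
python3 lidm.py L3; python3 - <<'E'
import cv2,numpy as np
from h import monitor
print(monitor.get_state()['qvel'])
r=np.load('L3_scene.npz');im=cv2.cvtColor(r['img'],cv2.COLOR_RGB2BGR)
cv2.imwrite('pics/z3.png',cv2.resize(im[168:204,222:262],None,fx=15,fy=15,interpolation=cv2.INTER_NEAREST))
cv2.imwrite('pics/full3.png',im)
E
```

```text
20.35 [0.0309 0.091  0.1046] [-0.4276 -5.4333  6.6386] [-1.2616  0.1183 -0.1489] 0.010319326637089319 [0.0014 0.8107 0.5855 0.0004]
Y 0.0960972976330434 lat -0.00031393831204961503 Z 0.10459824057046929 R 0.15015958833872697 theta 57.4335674449995
theta from Y 56.85052091446947
scene lid_pin [(array([ 0.695 , -0.0611,  0.2407]), 0.81)]
scene index_tip [(array([ 0.6857, -0.0547,  0.2289]), 0.44)]
scene lid_hinge [(array([0.6037, 0.0623, 0.1063]), 0.86)]
top lid_pin []
top index_tip []
top lid_hinge []
[ 9.15498049e-04 -4.91502176e-05 -2.82222630e-04  9.35018582e-04
 -1.93776696e-03  4.34452174e-04]
```

View pics/z3.png

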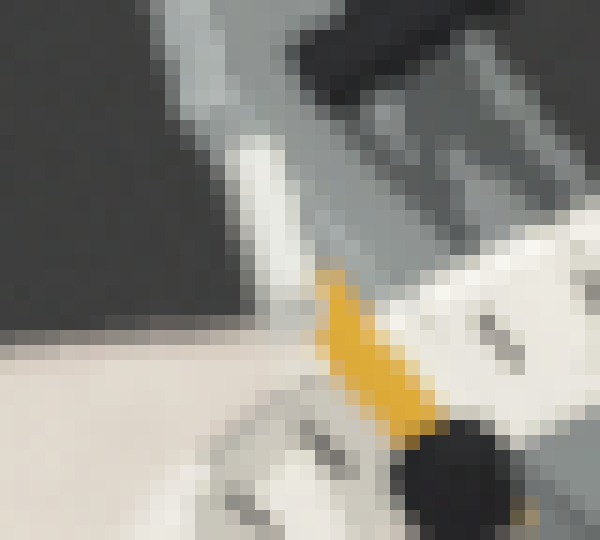

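View pics/full3.png

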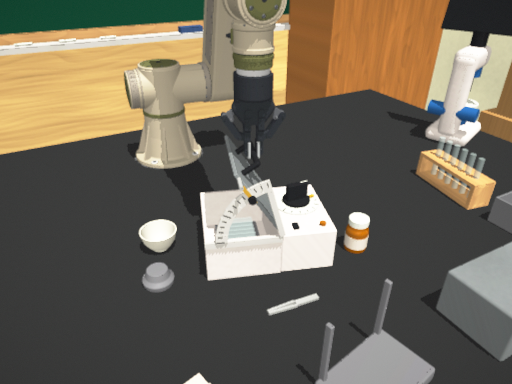

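Request:
send_rows(
  targets=[
    [0.0001,0.0005,0.0002,0,255],
    [0,0,0,0,255],
    [0,0,0,0,255],
    [0,0,0,0,255],
    [0,0,0,0,255],
    [0,0,0,0,255],
    [0,0,0,0,255],
    [0,0,0,0,255],
  ],
)

```text
clock: 21.55
tcp_pos: [0.5887, 0.0182, 0.234]
orientation: [0.001, 0.811, 0.585, 0.0]
wrist_force: [-0.1, -5.6, 6.2]
finger_gap: 0.0106
```

```bash
python3 lidm.py L4 | head -4; python3 - <<'E'
import cv2,numpy as np
a=np.load('v2_scene.npz')['img'].astype(int);b=np.load('L4_scene.npz')['img'].astype(int)
d=np.abs(a-b).max(2)
print('dial region diff',d[178:215,285:328].max(),(d[178:215,285:328]>30).sum())
for n,(v0,v1,u0,u1) in dict(mortar=(218,256,136,180),loupe=(262,292,140,176),reagent=(212,254,342,372),tweez=(292,316,266,322)).items(): print(n,(d[v0:v1,u0:u1]>40).sum())
im=cv2.cvtColor(b.astype(np.uint8),cv2.COLOR_RGB2BGR)
cv2.imwrite('pics/z4.png',cv2.resize(im[168:218,222:322],None,fx=8,fy=8,interpolation=cv2.INTER_NEAREST))
E
```

```text
21.55 [0.0311 0.0914 0.1047] [-0.133  -5.6118  6.2433] [-1.3562  0.131  -0.1137] 0.010587194509785455 [0.0014 0.8107 0.5855 0.0003]
Y 0.09652349674254763 lat -0.00030388370478739643 Z 0.10473488814683138 R 0.15016632247637082 theta 57.60432151777689
theta from Y 57.02669774497723
scene lid_pin [(array([ 0.6939, -0.0603,  0.2421]), 0.85)]
dial region diff 6 0
mortar 201
loupe 0
reagent 0
tweez 0
```

View pics/z4.png

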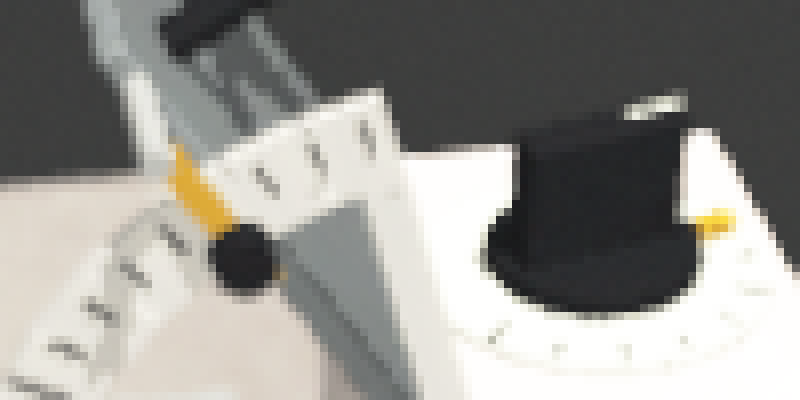

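```bash
python3 - <<'E'
import cv2,numpy as np
from h import *
a=cv2.imread('pics/scene0.png')[:,:,::-1].astype(int);b=np.load('L4_scene.npz')['img'].astype(int);d=np.abs(a-b).max(2)
print('mortar diff vs start',(d[222:256,136:180]>60).sum(), np.argwhere(d[218:256,136:180]>60)[:5])
r=grab('top');t0=cv2.imread('pics/top0.png')[:,:,::-1].astype(int);dt=np.abs(t0-r['img'].astype(int)).max(2)
print('top mortar',(dt[205:243,325:360]>60).sum())
print(ticket.hand_in())
E
```

```text
mortar diff vs start 0 []
top mortar 51
the job is handed in; nothing more can be done
None
```

The dial is set on the brass tab, and the lid is up in line with the index arm and still held by the gripper. I handed the job in at about 21.6 s.

**Dial:** I gripped the bar and turned it down (counterclockwise) to 85.8°, let go and looked, then regripped and turned it to 87.0°. The scale ticks and tab in the top camera put the tab at about 87° (±1°). The scene camera gave a rougher reading of about 85.5° (±2°). The dial did not move during the lid work.

**Lid:** I then gripped the handle with 30 N and raised the lid along its arc.
- The index arm reads about 56.8° in the scene camera, using a fit to the quadrant ticks.
- The final lid angle from the gripper position is about 57.0°.
- My last pin-image reading was about 56.45°, taken just before a final nudge of about 0.2°.
- The arm was steady at the end, with about 8 N at the wrist.

**Checks that disagreed:**
- **Grip:** the handle bar rolled about 5 mm down in the pads as the lid rose. A naive angle from the gripper's height and position reads 57.6°, so I used the across-jaw position and the camera instead.
- **Mortar:** the scene image matches the start. A top-view check of the same area showed 51 changed pixels, which I took to be the arm or its shadow and did not look into further.

The box deck, loupe, reagent jar and tweezers showed no movement in the scene camera. The petri dish and slide box were not rechecked at the end. I saw no sign that the tab or index arm had shifted.

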